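Washed boards to the drying rack

ROBOT

A 6-joint arm with a two-finger parallel gripper is mounted at the origin on the work surface. World frame = base frame: x ahead of the robot, y to its left, z up, the work surface at z = 0. Lengths are in m, angles in rad, forces in N, time in s.
With the tool pointing down it reaches from about 0.375 to 0.925 m from the base axis. Payload 5.7 kg.
Tool frame: the origin (TCP) lies midway between the tips of the shut fingers; the grasp point (between the pads) lies 19 mm behind it (manip.grip_depth is the z of the grasp point in the tool frame, in m); z points along the fingers, y is the line along which they close (so a half turn about z gives the same grasp; the last joint's range is limited). The gripper opens to 85 mm and grips with 20 to 120 N. Pads are 22 mm wide; open, the fingers measure 114 mm over their backs; the gripper's body (76 mm by 85 mm) begins 54 mm behind the grasp point. The pads swing forward as they close: fully open they stand 13 mm farther back than shut.
Start: joints at [1.013, 0.359, 1.51, -0, 1.272, -0.115], TCP at [0.257, 0.542, 0.231] pointing down, gripper open.
Joint ranges: [-2.97, 2.97], [-1.01, 2.36], [0.21, 2.38], [-0.96, 4.11], [0.2, 2.71], [-2.98, 2.98]. Speed limits (rad/s): [2.39, 2.39, 3.14, 3.14, 3.14, 3.14].

INTERFACE

Orientations are given as a unit quaternion [x, y, z, w].
In Python, from bench import manip gives the robot as it stands.
- The arm moves only by the tool arm_command, never from a script. Its argument "series" is a list of rows, each a list of 3 entries, a list of its own where there are three numbers: the shift along the tool's x, y, z in cm, then the turn, a rotation vector about the tool's x, y, z in rad, then the gripper's target within -1 to 1 (shut at 1, half-way at 0, fully open at -1). A call has 1 to 8 rows; each row is the pose to reach, as a shift and turn from the pose commanded when the call began, along the tool's axes at that moment; what a row does not reach only later rows make up. A row lasts 1/12 s, in which the tool goes at most 41.7 mm and 7.16 degrees, less where a joint would pass 70% of its speed; a pose out of reach is approached as far as the arm can. A call with a gripper value outside its range is refused whole. The fingers move at their own pace and stop on an object; the grip force is fixed at half the most. Time passes only in rows, so rows that repeat a pose let the fingers close. It gives the time, the measured TCP pose, the force and the opening at its end, in the units of the state.
- manip.read_state(): the state, without advancing time (a new reading comes with each control period).
- manip.capture(name): name is "side" or "top"; returns a dict with "color" (384x512x3 uint8, red, green, blue), "z_map" (384x512 float32, m along the optical axis (not along the pixel's ray), 0 where there is no reading), "vertical_fov" (degrees; the focal length in pixels is half the picture's height over the tangent of half this angle, whatever the lens; pixels are square), "cx", "cy" (the principal point, pixels), "k1" (the pictures are not rectified: a ray, as slopes to the right and down, at radius r is drawn at 1 + k1 r^2 times it, then the intrinsics apply), "camera_from_world" (4x4, takes a point from world to camera coordinates). Camera axes: x right, y up, looking along -z (the intrinsics and any distortion apply to the point x, -y, -z); pixel columns grow to the right and rows downward; lengths in m; the calibration is good to about 2 mm. A picture is of the moment at which its call begins.
- manip.sign_off(): hands the job in, once; it reports no verdict.
The state is a dict: "time": time; "joint_pos": joint angles; "joint_vel": joint speeds; "tau": joint torques, N m; "tool_pos": TCP position; "tcp_rot": TCP orientation; "wrist_force": force on the tool from outside, world axes, zero at the start; "ft_torque": the same for the moment, N m; "gripper_width": finger opening in m.
Only numpy, scipy, OpenCV 4.12 (cv2) and the standard library are available. Lean on these libraries where they do the work, as an engineer would, in place of code of your own. Each camera call takes 0.05 s, during which the arm holds its last target. There are 200 camera calls.

TASK

The boards in the blue slotted rack are back from the wash: lean each one against the rail of the drying rack, tilted back about 20 degrees from upright, with its lower edge on the yellow line of the rubber mat, square to the rail and component side to the open front, so that it stays there by itself. Pile all the empty parts trays squarely on the blue pad, one on another, all pointing the same way as the pad, and last of all, when boards and trays are in place, switch the drying fan on by throwing its orange paddle fully over. Do not let a board fall flat and leave the other things on the bench where they are.

Things in the scene. Friction and masses are not known exactly. Their poses are not given: they have to be found in the camera images.
- board1: green circuit board, 64 mm wide (y), 140 mm high (z), 3 mm thick (x), 120 g; may be missing. Origin: centre of its lower edge; z up the board, +x the component side. White connector bar along the top edge: 12 mm thick (6 to either side of the mid-plane), 126 to 140 mm up: grip it from above across x; bare board 100 to 126 mm up. Starts upright in the slotted rack, lower edge 8 mm above the bench
- board2: green circuit board, 64 mm wide (y), 140 mm high (z), 3 mm thick (x), 120 g; may be missing. Origin: centre of its lower edge; z up the board, +x the component side. White connector bar along the top edge: 12 mm thick (6 to either side of the mid-plane), 126 to 140 mm up: grip it from above across x; bare board 100 to 126 mm up. Starts upright in the slotted rack, lower edge 8 mm above the bench
- board3: green circuit board, 64 mm wide (y), 140 mm high (z), 3 mm thick (x), 120 g; may be missing. Origin: centre of its lower edge; z up the board, +x the component side. White connector bar along the top edge: 12 mm thick (6 to either side of the mid-plane), 126 to 140 mm up: grip it from above across x; bare board 100 to 126 mm up. Starts upright in the slotted rack, lower edge 8 mm above the bench
- tray1: empty grey parts tray, 116 mm (x) by 120 mm (y) by 30 mm high, 180 g, open-topped, walls and floor 4 mm. Origin: centre of its underside. A divider 10 mm thick along y through the middle, as high as the rim: pinch it from above across x, a finger in each compartment (49 mm wide, 26 mm deep). Trays stack flat, rim to floor
- tray2: empty grey parts tray, 116 mm (x) by 120 mm (y) by 30 mm high, 180 g, open-topped, walls and floor 4 mm. Origin: centre of its underside. A divider 10 mm thick along y through the middle, as high as the rim: pinch it from above across x, a finger in each compartment (49 mm wide, 26 mm deep). Trays stack flat, rim to floor
- tray3: empty grey parts tray, 116 mm (x) by 120 mm (y) by 30 mm high, 180 g, open-topped, walls and floor 4 mm. Origin: centre of its underside. A divider 10 mm thick along y through the middle, as high as the rim: pinch it from above across x, a finger in each compartment (49 mm wide, 26 mm deep). Trays stack flat, rim to floor
- drying_rack: fixed rack, 130 mm deep (x) by 250 mm wide (y). Origin: centre of its underside, on the bench; +x is the open front. Black rubber mat, top 12 mm above the bench, no ledge; it grips a board's edge. Yellow line along y, 4 mm wide, centred on x = +21.5 mm. End posts of the rail at y = +-118 mm. Three boards fit side by side at y = -70, 0, +70 mm
- rail_mid (a point): middle of the rack's steel rail: 10 mm thick, along y, centre line at x = -13.8 mm of the rack, 90.2 mm above the bench. A board whose back lower edge stands at x = +20 mm on the mat and whose bare back rests on the rail leans 20 degrees back, top towards -x, touching the rail 85 mm up the board
- foot_line (a point): middle of the back edge of the yellow line on the drying rack: x = +20 mm, y = 0 of the rack, on the mat's top; axes as the rack's
- slot_rack: fixed blue slotted rack (circulation rack), 132 mm (its x) by 84 mm (its y), 68 mm high. Origin: centre of its underside. Three upright slots, 42 mm apart along x (x = -42, 0, +42 mm), 5 mm wide and 60 mm high, hold the boards by their side edges, component side to +x; the slots' floor is 8 mm above the bench. Lift a board straight up by more than 60 mm to free it
- pad: fixed blue pad, 124 mm (its x) by 128 mm (its y), 3 mm thick, flat on the bench. Origin: centre of its underside. A tray lies squarely on it with its centre over the pad's centre and its y along the pad's y
- switch_box: fixed grey box of the fan's switch, 90 mm (its x) by 64 mm (its y), 45 mm high. Origin: centre of its underside. The paddle's hinge runs along y through its middle, 47 mm above the bench
- fan_switch (a joint): orange paddle on the switch box, 24 mm wide (along y), 8 mm thick, 50 mm long from its hinge. 0: off, leaning 0.4 rad to the box's -x; 0.8 rad: on, leaning 0.4 rad to +x. A light push on its upper half (about 1 N) moves it; it stays where it is left
- paddle_tip (a point): middle of the paddle's tip
- solder_reel: bystander: reel of solder, 60 mm across, 46 mm high; origin under its centre
- alcohol_bottle: bystander: white bottle with red cap, 60 mm across, 150 mm high; origin under its centre
- multimeter: bystander: yellow multimeter lying flat, 150 mm (x) by 76 mm (y) by 34 mm; origin under its centre
- screwdriver: bystander: screwdriver lying flat; origin on its underside
- flux_jar: bystander: amber jar with black lid, 54 mm across, 50 mm high; origin under its centre
Things that resemble listed ones, but are neither listed nor needed, are in the scene too. There is more than one size of the switch_box; the job needs the largest. Leave any green or turquoise look-alike of the tray3 alone.

How it is judged:
By the outcome, as a careful person would: the job done as asked, in the order asked, and still so for the second after the job is handed in, with the robot touching nothing.
Of board1, board2, board3 only 2 to 3 are there at a start; the rules pass over those that are not, and their reading is None.
At some moment in a run one of tray1, tray2, tray3 may be knocked a few centimetres aside while the robot is not near it.
It also fails if it takes over 210 s, if anything falls off the work surface, if the arm or the gripper's body presses on something with over 40 N, if the wrist force passes 120 N, or if a joint passes its speed limit or range.

## Working session

There is one attempt and no reset: what is moved stays moved. The work goes in short steps, Python scripts to look and compute and a tool call to move; the robot and the scene stay as the last step left them, time stands still between calls to the robot, and variables do not carry over. Pictures are saved under pics/ and viewed, on a budget of 14 in all, crops included, one or two more only if the job needs it, and the job is handed in when it is done.

Besides the shell and the picture viewer there is one more tool, called after "Call:" by a JSON object that holds its "method" and its "body", one argument or row to a line. arm_command: Moves the arm, as the interface text tells. Its arguments: {"type":"object","properties":{"series":{"type":"array","items":{"type":"array"}}},"required":["series"]}

```bash
ls; mkdir -p pics; cat > h.py <<'E'
import numpy as np, cv2
from bench import manip
from scipy.spatial.transform import Rotation as R
def cap(n,save=None):
    c=manip.capture(n); 
    if save: cv2.imwrite('pics/'+save,cv2.cvtColor(c['color'],cv2.COLOR_RGB2BGR))
    return c
def world(c):
    h,w=c['z_map'].shape; f=h/2/np.tan(np.radians(c['vertical_fov'])/2)
    K=np.array([[f,0,c['cx']],[0,f,c['cy']],[0,0,1]])
    v,u=np.mgrid[:h,:w]; p=np.stack([u,v],-1).reshape(-1,1,2).astype(float)
    s=cv2.undistortPoints(p,K,np.array([c['k1'],0,0,0.])).reshape(h,w,2)
    z=c['z_map'].astype(float); P=np.stack([s[...,0]*z,-s[...,1]*z,-z,np.ones_like(z)],-1)
    W=P@np.linalg.inv(c['camera_from_world']).T
    W=W[...,:3]; W[z==0]=np.nan; return W
def st():
    s=manip.read_state(); print('t',s['time'],'tcp',np.round(s['tool_pos'],4),'q',np.round(s['joint_pos'],3),'F',np.round(s['wrist_force'],1),'w',round(s['gripper_width'],4)); print(np.round(R.from_quat(s['tcp_rot']).as_matrix(),3)); return s
def rows(pos,rot,s=None):
    "shift cm and rotvec in tool axes from current pose to target"
    s=s or manip.read_state(); R0=R.from_quat(s['tcp_rot'])
    return np.round(R0.inv().apply(np.array(pos)-s['tool_pos'])*100,2), np.round((R0.inv()*rot).as_rotvec(),3)
E
python3 - <<'E'
from h import *
st()
for n in('top','side'):
    c=cap(n); W=world(c); np.savez(n+'0.npz',W=W,col=c['color'])
    cv2.imwrite(f'pics/{n}0.png',cv2.resize(cv2.cvtColor(c['color'],cv2.COLOR_RGB2BGR),(800,600)))
    print(n,np.linalg.inv(c['camera_from_world'])[:3,3])
E
```

```text
pics
t 0.0 tcp [0.2567 0.5415 0.2304] q [ 1.013  0.36   1.511  0.     1.273 -0.115] F [0.3 0.1 0.1] w 0.0854
[[-0.904  0.428 -0.001]
 [ 0.428  0.904 -0.002]
 [ 0.    -0.002 -1.   ]]
top [ 2.84187732e-01 -9.03282301e-05  1.51573612e+00]
side [-0.37180935  0.81872263  1.41181519]
```

View pics/top0.png

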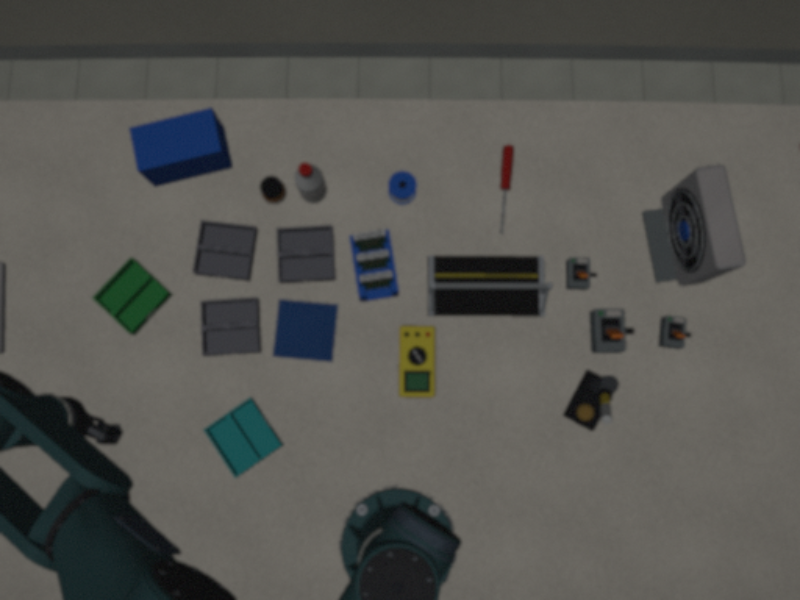

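View pics/side0.png

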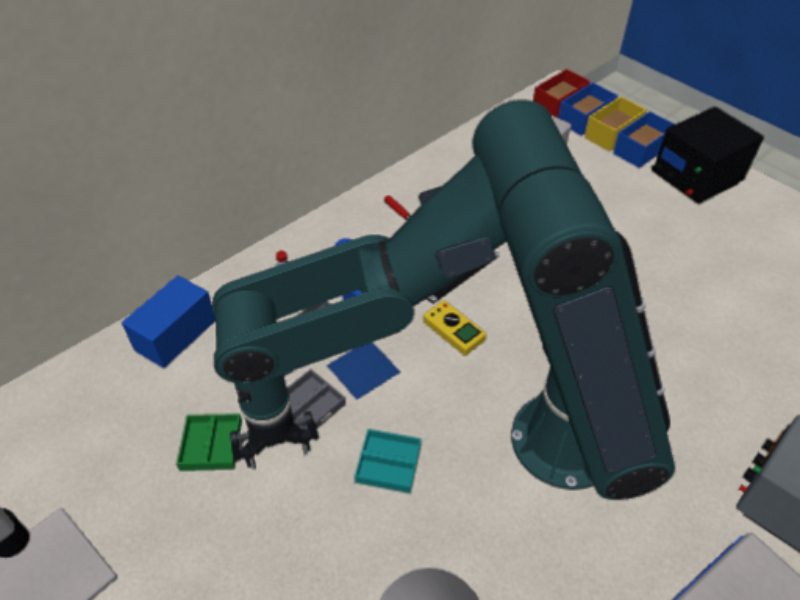

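Top view (800×600 px): slot rack is at (374,265), drying rack at (487,285) with the yellow line on its far side. The grey trays are at (226,250), (306,254) and (231,327), and the pad is at (306,330). The green (132,296) and turquoise (243,437) trays are look-alikes.
There are three switch boxes, at (578,273), (608,330) and (673,332). (608,330) looks largest; I'll check that in a crop.

```bash
cat > m.py <<'E'
from h import *
d=np.load('top0.npz'); W=d['W']; col=d['col']; hsv=cv2.cvtColor(col,cv2.COLOR_RGB2HSV)
def rect(mask,name):
    P=W[mask]; P=P[np.isfinite(P).all(1)]
    (cx,cy),(a,b),an=cv2.minAreaRect((P[:,:2]*1000).astype(np.float32))
    print(name,'n',len(P),'ctr',np.round([cx,cy],1),'size',np.round([a,b],1),'ang',round(an,1),'z med/max',np.round([np.median(P[:,2]),P[:,2].max()],4))
def reg(x0,y0,x1,y1):
    m=np.zeros(W.shape[:2],bool); k=.64; m[int(y0*k):int(y1*k),int(x0*k):int(x1*k)]=1; return m
Z=W[...,2]
print('bench z',np.nanmedian(Z[reg(640,380,760,460)]), np.nanmedian(Z[reg(440,380,540,460)]))
for n,r in dict(trayA=(185,210,266,288),trayB=(270,215,342,290),trayC=(193,290,268,362),s1=(560,250,602,297),s2=(585,300,640,362),s3=(655,308,695,355)).items():
    rect(reg(*r)&(Z>0.015)&(Z<.05),n)
rect(reg(265,292,345,368)&(hsv[...,1]>120)&(hsv[...,0]>100)&(hsv[...,0]<125),'pad')
blue=(hsv[...,1]>130)&(hsv[...,0]>100)&(hsv[...,0]<125)
rect(reg(340,225,405,305)&blue&(Z>.055)&(Z<.08),'slotrack')
rect(reg(340,215,405,305)&(Z>.12),'boards')
rect(reg(420,250,550,320)&(Z>.007)&(Z<.02),'mat')
rect(reg(420,245,556,320)&(Z>.03),'railall')
yel=(hsv[...,1]>100)&(hsv[...,0]>20)&(hsv[...,0]<35)
rect(reg(430,262,546,290)&yel,'yellow')
E
python3 m.py
python3 - <<'E'
import cv2,numpy as np
a=np.load('top0.npz')['col'][:,:,::-1]
x=cv2.resize(a[140:210,215:360],None,fx=5.5,fy=5.5,interpolation=cv2.INTER_CUBIC)
y=cv2.resize(a[150:240,350:450],None,fx=5.5,fy=5.5,interpolation=cv2.INTER_CUBIC)
cv2.imwrite('pics/c1.png',x[:, :800]);cv2.imwrite('pics/c2.png',y)
E
```

```text
bench z -0.00015990449803848783 -1.0856088267008346e-05
trayA n 403 ctr [614.1 375.3] size [124.9 115.2] ang 83.2 z med/max [0.0282 0.0389]
trayB n 388 ctr [608.4 199.5] size [118.7 120.9] ang 3.0 z med/max [0.0285 0.0379]
trayC n 396 ctr [450.4 355.7] size [118.  122.8] ang 4.8 z med/max [0.0289 0.0398]
s1 n 273 ctr [ 568.7 -388.3] size [63.5 63. ] ang 89.8 z med/max [0.0315 0.0464]
s2 n 506 ctr [ 446.3 -450.2] size [90.5 89.4] ang 1.1 z med/max [0.0445 0.05  ]
s3 n 307 ctr [ 444.2 -585.1] size [63.1 65.7] ang 84.1 z med/max [0.032  0.0495]
pad n 1209 ctr [444.1 199.5] size [119.  114.7] ang 85.5 z med/max [0.0029 0.0136]
slotrack n 167 ctr [571.5  51.7] size [117.2  76.5] ang 9.3 z med/max [0.0678 0.0796]
boards n 291 ctr [579.2  54.1] size [97.3 63.8] ang 9.9 z med/max [0.1472 0.1551]
mat n 2457 ctr [ 547.3 -184.1] size [146.1 271.5] ang 2.0 z med/max [0.0124 0.02  ]
railall n 305 ctr [ 514.8 -185.3] size [ 43.9 247. ] ang 0.6 z med/max [0.0938 0.1031]
yellow n 295 ctr [ 563.9 -186.8] size [ 16.2 215. ] ang 0.3 z med/max [0.0122 0.022 ]
```

View pics/c1.png

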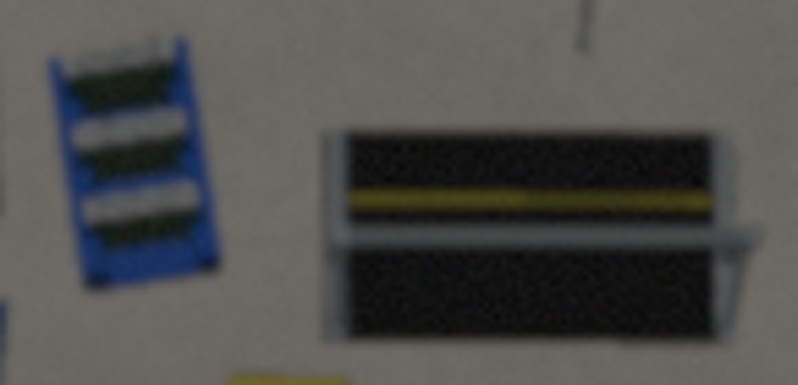

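View pics/c2.png

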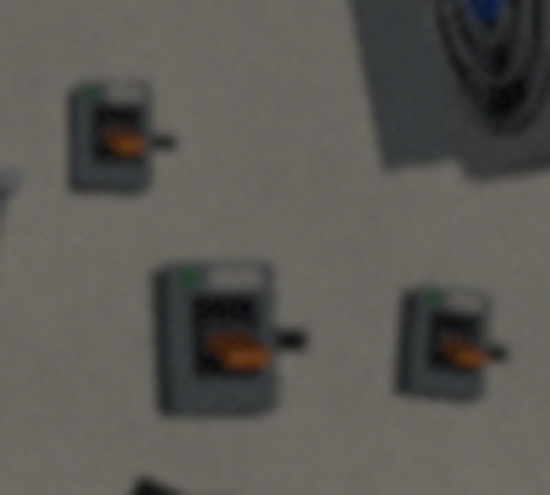

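The crops show boards in all three slots, with white bars at c1 (120,60), (130,130) and (140,205). The rail is behind the yellow line, so the open front faces world +x. In c2 the box at (215,335) is clearly the largest (90 mm, against about 63 mm for the others). Its paddle leans toward the image bottom (−x). Next I'll swing the arm clear, refine the poses and find the component side.

Call:
{"method": "arm_command", "body": {
  "series": [
    [[0, -4, -10], [0, 0, 0], -1],
    [[0, -8, -10], [0, 0, 0.1], -1],
    [[7, -14, -10], [0, 0, 0.2], -1],
    [[14, -20, -10], [0, 0, 0.3], -1],
    [[21, -26, -10], [0, 0, 0.4], 0.39],
    [[28, -30, -10], [0, 0, 0.5], 0.39],
    [[33, -33, -10], [0, 0, 0.5], 0.39],
    [[33, -33, -10], [0, 0, 0.5], 0.39]
  ]
}}

```text
time: 0.77
tool_pos: [0.0009, 0.4246, 0.3237]
tcp_rot: [0.455, 0.891, -0.0, -0.0]
wrist_force: [-0.6, 0.9, -1.5]
gripper_width: 0.0391
```

```bash
python3 -c "
from h import *
st()"
```

```text
t 0.7667 tcp [0.0009 0.4246 0.3237] q [1.406 0.015 1.719 0.    1.408 0.779] F [-0.6  0.9 -1.5] w 0.0391
[[-0.586  0.81  -0.   ]
 [ 0.81   0.586 -0.   ]
 [ 0.    -0.    -1.   ]]
```

```bash
cat >> h.py <<'E'
def down(a,tilt=0):
    "tool y at world angle a deg, z down; tilt back about board y by tilt deg (top toward -x_board)"
    a=np.radians(a); M=np.array([[-np.sin(a),np.cos(a),0],[np.cos(a),np.sin(a),0],[0,0,-1]]).T
    return R.from_rotvec(-np.radians(tilt)*M[:,0])*R.from_matrix(M)
E
python3 -c "
from h import *
print(rows([.35,-.3,.35],down(9)))
print(R.from_matrix(down(0,20).as_matrix()).apply([0,0,1]))
"
```

```text
(array([-79.16, -14.2 ,  -2.64]), array([-0.   , -0.   ,  0.469]))
[ 3.42020143e-01  5.55111512e-17 -9.39692621e-01]
```

Call:
{"method": "arm_command", "body": {
  "series": [
    [[-8, 4, -2.6], [0, 0, 0.1], 0.6],
    [[-14, 9, -2.6], [0, 0, 0.2], 0.6],
    [[-20, 13, -2.6], [0, 0, 0.3], 0.6],
    [[-27, 17, -2.6], [0, 0, 0.4], 0.6],
    [[-34, 21, -2.6], [0, 0, 0.47], 0.6],
    [[-40, 22, -2.6], [0, 0, 0.47], 0.6],
    [[-46, 18, -2.6], [0, 0, 0.47], 0.6],
    [[-50, 12, -2.6], [0, 0, 0.47], 0.6]
  ]
}}

```text
time: 1.43
tool_pos: [0.286, 0.2652, 0.347]
tcp_rot: [0.649, 0.761, 0.001, 0.0]
wrist_force: [1.3, -0.1, 0.2]
gripper_width: 0.017
```

```bash
python3 -c "
from h import *
st();print(rows([.35,-.3,.35],down(9)))"
```

```text
t 1.4333 tcp [0.286  0.2652 0.347 ] q [ 0.57  -0.059  1.734 -0.     1.465  0.412] F [ 1.3 -0.1  0.2] w 0.017
[[-0.158  0.987  0.001]
 [ 0.988  0.158  0.   ]
 [ 0.     0.001 -1.   ]]
(array([-56.82,  -2.59,  -0.32]), array([ 0.001, -0.   ,  0.001]))
```

Call:
{"method": "arm_command", "body": {
  "series": [
    [[-5, 1, 0], [0, 0, 0], 0.39],
    [[-12, 4, 0], [0, 0, 0], 0.39],
    [[-20, 5, 0], [0, 0, 0], 0.39],
    [[-28, 5, 0], [0, 0, 0], 0.39],
    [[-36, 4, 0], [0, 0, 0], 0.39],
    [[-44, 2, 0], [0, 0, 0], 0.39],
    [[-52, 0, 0], [0, 0, 0], 0.39],
    [[-56, -2, 0], [0, 0, 0], 0.39]
  ]
}}

```text
time: 2.1
tool_pos: [0.3563, -0.0559, 0.3469]
tcp_rot: [0.649, 0.761, 0.0, 0.0]
wrist_force: [1.7, -0.3, -0.7]
gripper_width: 0.026
```

```bash
python3 - <<'E'
from h import *
st()
c=cap('side'); np.savez('side1.npz',W=world(c),col=c['color'])
cc=c['color'][:,:,::-1]
# project slot rack location
f=192/np.tan(np.radians(c['vertical_fov'])/2)
def pix(P):
    p=c['camera_from_world']@np.r_[P,1]; return [c['cx']+f*p[0]/-p[2],c['cy']-f*p[1]/-p[2]]
u,v=pix([.57,.05,.08]);print(u,v)
a=cc[max(0,int(v)-60):int(v)+50,max(0,int(u)-70):int(u)+75]
a=cv2.resize(a,None,fx=5.4,fy=5.4,interpolation=cv2.INTER_CUBIC)
cv2.imwrite('pics/s1.png',np.clip(255*(a/255.)**.6,0,255).astype(np.uint8))
E
```

```text
t 2.1 tcp [ 0.3563 -0.0559  0.3469] q [-0.348 -0.109  1.779  0.     1.472 -0.506] F [ 1.7 -0.3 -0.7] w 0.026
[[-0.157  0.988  0.   ]
 [ 0.988  0.157  0.   ]
 [-0.     0.    -1.   ]]
240.59596916833016 181.96405037537554
```

View pics/s1.png

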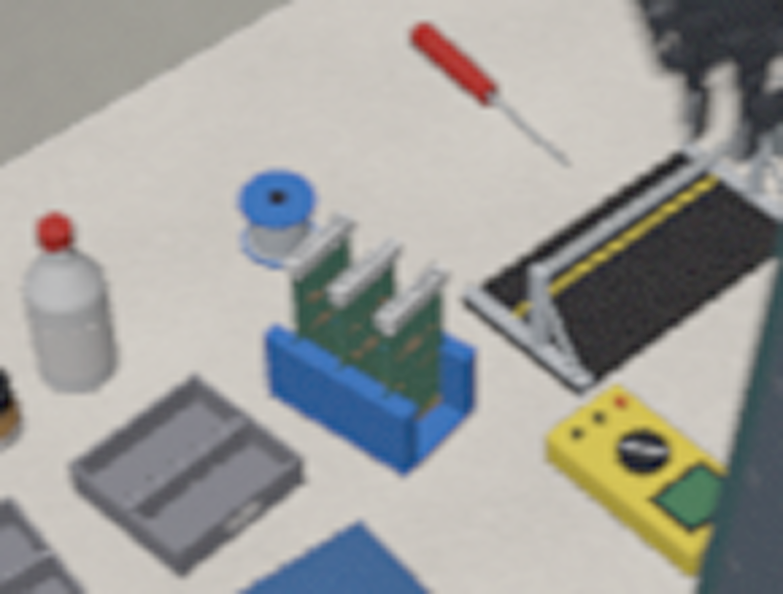

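The side crop shows three upright boards at (320,250), (365,275) and (410,300). The faces toward the robot (−x) carry only tan traces and gold edge contacts, so they look like the solder side and the component side should be world +x. I'll confirm that when the first board is tilted. The nearest tray, at (185,480), has a label on its near wall.

```bash
cat > m2.py <<'E'
from h import *
d=np.load('top0.npz'); W=d['W']; hsv=cv2.cvtColor(d['col'],cv2.COLOR_RGB2HSV); Z=W[...,2]
C=np.array([2.84187732e-01,-9.03282301e-05,1.51573612])
def plane(z):  # intersect rays with plane z
    t=(z-C[2])/(W[...,2]-C[2]); return C+(W-C)*t[...,None]
def reg(x0,y0,x1,y1):
    m=np.zeros(W.shape[:2],bool); k=.64; m[int(y0*k):int(y1*k),int(x0*k):int(x1*k)]=1; return m
def fit(m,z,name):
    P=plane(z)[m][:,:2]*1000; c=P.mean(0); w,V=np.linalg.eigh(np.cov((P-c).T)); v=V[:,1]
    q=(P-c)@V; print(name,len(P),'mean',c.round(1),'long dir',round(np.degrees(np.arctan(-v[0]/v[1])),2),'extent',np.ptp(q,0).round(1), 'std*sqrt12',(q.std(0)*12**.5).round(1)); return c
v=hsv[...,2]; s=hsv[...,1]
n,lab=cv2.connectedComponents((reg(340,215,405,305)&(Z>.14)&(s<60)&(v>70)).astype(np.uint8))
for i in range(1,n):
    if (lab==i).sum()>15: fit(lab==i,.148,'bar')
yel=(s>100)&(hsv[...,0]>20)&(hsv[...,0]<35)
fit(reg(430,262,546,290)&yel,.012,'yellow')
fit(reg(436,270,540,300)&(Z>.085),.0952,'rail')
blue=(s>110)&(hsv[...,0]>100)&(hsv[...,0]<125)
def box(m,z,name):
    P=plane(z)[m][:,:2].astype(np.float32)*1000; (c,sz,a)=cv2.minAreaRect(P); print(name,'mean',P.mean(0).round(1),'rect',np.round(c,1),np.round(sz,1),round(a,2))
box(reg(265,292,345,368)&blue,.003,'pad')
box(reg(340,225,405,305)&blue&(Z>.06)&(Z<.072),.068,'slotrack')
for nm,r in dict(A=(185,210,266,288),B=(270,215,342,290),Cc=(193,290,268,362)).items():
    m=reg(*r)&(Z>.022)&(Z<.034); box(m,.03,'tray'+nm)
box(reg(585,300,640,362)&(Z>.038)&(Z<.047),.045,'swbox')
org=(s>150)&(hsv[...,0]<16)
P=W[reg(585,300,640,362)&org];print('paddle',P[np.argsort(-P[:,2])[:6]].round(4))
E
python3 m2.py
```

```text
bar 88 mean [620.   60.8] long dir 8.33 extent [13.9 62.5] std*sqrt12 [13.6 63.4]
bar 79 mean [578.1  52.6] long dir 9.78 extent [12.8 61.7] std*sqrt12 [12.5 60.3]
bar 72 mean [536.8  44.9] long dir 9.92 extent [11.7 61.9] std*sqrt12 [11.2 62.3]
yellow 297 mean [nan nan] long dir nan extent [nan nan] std*sqrt12 [nan nan]
rail 197 mean [ 529.1 -177.8] long dir 0.41 extent [  6.4 205.1] std*sqrt12 [  9.  208.1]
pad mean [nan nan] rect [444.2 199.4] [118.5 115.1] 85.18
slotrack mean [570.2  47.3] rect [574.5  52.2] [123.2  78.7] 9.04
trayA mean [614.2 377.9] rect [613.  373.5] [123.4 115.5] 83.73
trayB mean [607.1 199.5] rect [607.6 198.6] [118.3 121. ] 3.86
trayCc mean [451.2 356.1] rect [450.  355.1] [117.5 123.2] 3.99
swbox mean [ 445.3 -436.6] rect [ 446.2 -438.4] [88.1 65.6] 0.31
paddle [[ 0.4318 -0.4327  0.1036]
 [ 0.4322 -0.4401  0.1002]
 [ 0.4291 -0.4433  0.0994]
 [ 0.4324 -0.4375  0.0982]
 [ 0.4263 -0.4443  0.096 ]
 [ 0.4295 -0.4413  0.0959]]
```

```bash
python3 -c "
from h import *
print(rows([.620,.060,.25],down(9.8)))"; sed -i 's/P=plane(z)\[m\]\[:,:2\]\*1000/P=plane(z)[m][:,:2]*1000; P=P[np.isfinite(P).all(1)]/; s/astype(np.float32)\*1000;/astype(np.float32)*1000; P=P[np.isfinite(P).all(1)];/' m2.py; python3 m2.py | egrep "yel|pad mean"
```

```text
(array([ 8.36, 27.95,  9.61]), array([-0.002,  0.007, -0.02 ]))
yellow 295 mean [ 564. -186.] long dir 0.12 extent [ 14.7 214.2] std*sqrt12 [ 15.8 214. ]
pad mean [444.  199.4] rect [444.3 199.5] [118.7 115. ] 85.39
```

Call:
{"method": "arm_command", "body": {
  "series": [
    [[1.2, 4, 1], [0, 0, 0], 0.39],
    [[2.4, 8, 3], [0, 0, 0], 0.39],
    [[3.6, 12, 5], [0, 0, 0], 0.39],
    [[4.8, 16, 7], [0, 0, -0.01], 0.39],
    [[6, 20, 9.6], [0, 0, -0.02], 0.39],
    [[7.2, 24, 9.6], [0, 0, -0.02], 0.39],
    [[8.4, 28, 9.6], [0, 0, -0.02], 0.39],
    [[8.4, 28, 9.6], [0, 0, -0.02], 0.39]
  ]
}}

```text
time: 2.82
tool_pos: [0.623, 0.0757, 0.249]
tcp_rot: [0.641, 0.767, 0.0, -0.0]
wrist_force: [-0.0, -0.2, 0.5]
gripper_width: 0.0259
```

Call:
{"method": "arm_command", "body": {
  "series": [
    [[0, 0, 0], [0, 0, 0], 0.39],
    [[0, 0, 0], [0, 0, 0], 0.39]
  ]
}}

```text
time: 2.98
tool_pos: [0.62, 0.074, 0.2497]
tcp_rot: [0.641, 0.768, -0.001, -0.001]
wrist_force: [-0.3, 0.8, -0.0]
gripper_width: 0.0264
```

```bash
python3 - <<'E'
from h import *
s=st(); print(rows([.620,.060,.122],down(9.8)))
c=cap('side'); a=c['color'][110:220,180:310,::-1]
a=cv2.resize(a,None,fx=5.4,fy=5.4,interpolation=cv2.INTER_CUBIC); cv2.imwrite('pics/s2.png',a)
E
```

```text
t 2.9833 tcp [0.62   0.074  0.2497] q [ 0.008  0.38   1.43  -0.     1.334 -0.171] F [-0.3  0.8 -0. ] w 0.0264
[[-0.178  0.984 -0.002]
 [ 0.984  0.178 -0.   ]
 [ 0.    -0.002 -1.   ]]
(array([-1.38, -0.22, 12.77]), array([-0.002, -0.   ,  0.008]))
```

View pics/s2.png

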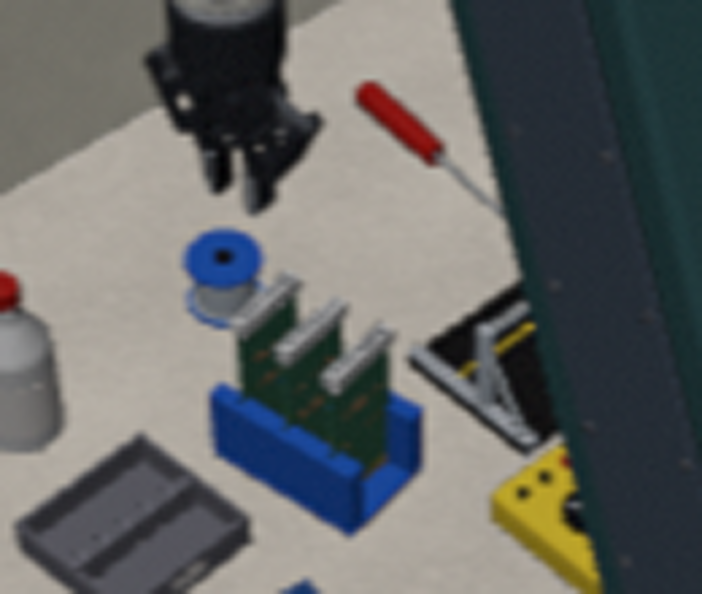

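The gripper hovers just behind the far board, at (230,150) with the fingers open about 26 mm. I'm going down on the far board's bar.

Call:
{"method": "arm_command", "body": {
  "series": [
    [[-1.4, -0.2, 2], [0, 0, 0.01], 0.39],
    [[-1.4, -0.2, 5], [0, 0, 0.01], 0.39],
    [[-1.4, -0.2, 8], [0, 0, 0.01], 0.39],
    [[-1.4, -0.2, 10], [0, 0, 0.01], 0.39],
    [[-1.4, -0.2, 12], [0, 0, 0.01], 0.39],
    [[-1.4, -0.2, 12.8], [0, 0, 0.01], 0.39],
    [[-1.4, -0.2, 12.8], [0, 0, 0.01], 0.39]
  ]
}}

```text
time: 3.62
tool_pos: [0.6176, 0.0585, 0.1214]
tcp_rot: [0.646, 0.764, -0.002, -0.002]
wrist_force: [-0.4, -0.2, 0.2]
gripper_width: 0.0259
```

Call:
{"method": "arm_command", "body": {
  "series": [
    [[0, 0, 0], [0, 0, 0], 1],
    [[0, 0, 0], [0, 0, 0], 1],
    [[0, 0, 0], [0, 0, 0], 1],
    [[0, 0, 0], [0, 0, 0], 1]
  ]
}}

```text
time: 3.95
tool_pos: [0.6208, 0.0589, 0.1242]
tcp_rot: [0.645, 0.764, 0.0, 0.001]
wrist_force: [-0.5, -0.5, 2.0]
gripper_width: 0.0108
```

Call:
{"method": "arm_command", "body": {
  "series": [
    [[0, 0, -1], [0, 0, 0], 1],
    [[0, 0, -3.5], [0, 0, 0], 1],
    [[0, 0, -6], [0, 0, 0], 1],
    [[0, 0, -9], [0, 0, 0], 1],
    [[0, 0, -12.5], [0, 0, 0], 1],
    [[0, 0, -16], [0, 0, 0], 1],
    [[0, 0, -19], [0, 0, 0], 1],
    [[0, 0, -19], [0, 0, 0], 1]
  ]
}}

```text
time: 4.62
tool_pos: [0.6243, 0.0591, 0.322]
tcp_rot: [0.645, 0.764, 0.004, 0.005]
wrist_force: [0.7, -0.4, -0.9]
gripper_width: 0.0105
```

```bash
python3 - <<'E'
from h import *
s=st()
X,Y,A=.5425,-.186,0.2
# board lower-edge-centre at back edge x=+20 => mid-plane 1.5 thick: P = foot + board x *1.5 etc
def place(y,lift=0,tilt=20,grip=.114,dx=0):
    "TCP pose when board foot at the line; grip=TCP height up the board"
    t=np.radians(tilt); back=np.array([.020+dx,y,.012+lift]); bx=np.array([np.cos(t),0,np.sin(t)]); bz=np.array([-np.sin(t),0,np.cos(t)])
    p=back+.0015*bx+grip*bz; r=R.from_euler('z',A,degrees=True); return r.apply(p)+[X,Y,0], down(A,tilt)
for y,l in((-.07,.1),(-.07,.003)):
    p,r=place(y,l); print(p,rows(p,r))
E
cat >> h.py <<'E'
X,Y,A=.5425,-.186,0.2
def place(y,lift=0,tilt=20,grip=.114,dx=0):
    "TCP pose when board foot at the line; grip=TCP height up the board"
    t=np.radians(tilt); back=np.array([.020+dx,y,.012+lift]); bx=np.array([np.cos(t),0,np.sin(t)]); bz=np.array([-np.sin(t),0,np.cos(t)])
    p=back+.0015*bx+grip*bz; r=R.from_euler('z',A,degrees=True); return r.apply(p)+[X,Y,0], down(A,tilt)
E
```

```text
t 4.6167 tcp [0.6243 0.0591 0.322 ] q [-0.016  0.327  1.334  0.     1.467 -0.184] F [ 0.7 -0.4 -0.9] w 0.0105
[[-0.167  0.986  0.014]
 [ 0.986  0.167 -0.   ]
 [-0.003  0.014 -1.   ]]
[ 0.5251637  -0.25606094  0.21963799] (array([-29.39, -15.19,  10.1 ]), array([-0.334, -0.027,  0.163]))
[ 0.5251637  -0.25606094  0.12263799] (array([-29.36, -15.33,  19.8 ]), array([-0.334, -0.027,  0.163]))
```

Call:
{"method": "arm_command", "body": {
  "series": [
    [[-3, -1.5, 0], [0, 0, 0.03], 1],
    [[-6.5, -3, 0], [-0.05, 0, 0.06], 1],
    [[-10, -5, 0], [-0.1, 0, 0.1], 1],
    [[-13.5, -7, 0], [-0.15, 0, 0.13], 1],
    [[-17, -9, 1], [-0.2, -0.01, 0.16], 1],
    [[-20.5, -10.5, 3], [-0.25, -0.02, 0.16], 1],
    [[-24, -12.5, 5], [-0.3, -0.027, 0.163], 1],
    [[-27.5, -14, 7], [-0.334, -0.027, 0.163], 1]
  ]
}}

```text
time: 5.28
tool_pos: [0.5278, -0.2312, 0.246]
tcp_rot: [0.696, 0.698, 0.118, 0.119]
wrist_force: [0.7, 0.5, -1.5]
gripper_width: 0.0107
```

Call:
{"method": "arm_command", "body": {
  "series": [
    [[0, -0.5, 0], [0, 0, 0], 1],
    [[0, -0.5, 0], [0, 0, 0], 1],
    [[0, -0.5, 0], [0, 0, 0], 1]
  ]
}}

```text
time: 5.53
tool_pos: [0.5247, -0.2304, 0.2444]
tcp_rot: [0.697, 0.698, 0.118, 0.117]
wrist_force: [1.1, -0.9, -1.6]
gripper_width: 0.0112
```

```bash
python3 - <<'E'
from h import *
s=st()
for l in (.05,.003): print(rows(*place(-.07,l)))
c=cap('top'); a=c['color'][130:240,250:380,::-1]
a=cv2.resize(a,None,fx=5.4,fy=5.4,interpolation=cv2.INTER_CUBIC); cv2.imwrite('pics/t3.png',np.clip(255*(a/255.)**.6,0,255).astype(np.uint8))
E
```

```text
t 5.5333 tcp [ 0.5247 -0.2304  0.2444] q [-0.67   0.17   1.801  0.261  0.922 -0.804] F [ 1.1 -0.9 -1.6] w 0.0112
[[-0.002  0.945  0.328]
 [ 1.     0.002  0.002]
 [ 0.001  0.328 -0.945]]
(array([-2.58, -2.42,  7.07]), array([-0.015, -0.001, -0.002]))
(array([-2.58, -3.96, 11.51]), array([-0.015, -0.001, -0.002]))
```

View pics/t3.png

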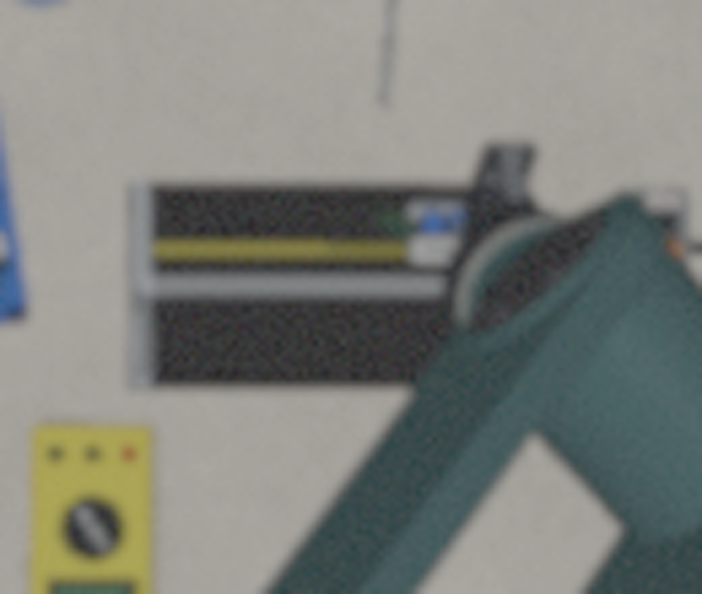

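The tilted board shows a blue component on its face at (440,220), facing up and front (+x), so the component side is correct. Now I'll lower it to just above the mat.

Call:
{"method": "arm_command", "body": {
  "series": [
    [[-1.3, -0.4, 1], [0, 0, 0], 1],
    [[-2.5, -1.2, 3.5], [0, 0, 0], 1],
    [[-2.5, -2.4, 7], [0, 0, 0], 1],
    [[-2.5, -3.1, 9], [0.02, 0, 0], 1],
    [[-2.5, -3.5, 10.3], [0.02, 0, 0], 1],
    [[-2.5, -3.6, 10.8], [0.02, 0, 0], 1],
    [[-2.5, -3.6, 10.8], [0.02, 0, 0], 1]
  ]
}}

```text
time: 6.17
tool_pos: [0.5276, -0.2537, 0.1298]
tcp_rot: [0.696, 0.701, 0.111, 0.11]
wrist_force: [-0.4, -0.0, -1.3]
gripper_width: 0.0106
```

```bash
python3 - <<'E'
from h import *
s=st()
for t in (18.5,20): print(rows(*place(-.07,0,t,dx=.0005)))
c=cap('side'); W=world(c);hsv=cv2.cvtColor(c['color'],cv2.COLOR_RGB2HSV)
np.savez('side2.npz',W=W,col=c['color'])
a=c['color'][100:210,240:370,::-1]
a=cv2.resize(a,None,fx=5.4,fy=5.4,interpolation=cv2.INTER_CUBIC); cv2.imwrite('pics/s4.png',np.clip(255*(a/255.)**.7,0,255).astype(np.uint8))
c=cap('top'); W=world(c); np.savez('top2.npz',W=W,col=c['color'])
hsv=cv2.cvtColor(c['color'],cv2.COLOR_RGB2HSV)
E
```

```text
t 6.1667 tcp [ 0.5276 -0.2537  0.1298] q [-0.696  0.349  1.889  0.322  0.687 -0.93 ] F [-0.4 -0.  -1.3] w 0.0106
[[-0.006  0.951  0.309]
 [ 1.     0.006  0.003]
 [ 0.001  0.309 -0.951]]
(array([-0.23, -0.2 ,  0.91]), array([-0.009, -0.002,  0.002]))
(array([-0.23, -0.5 ,  0.91]), array([-0.035, -0.002,  0.002]))
```

View pics/s4.png

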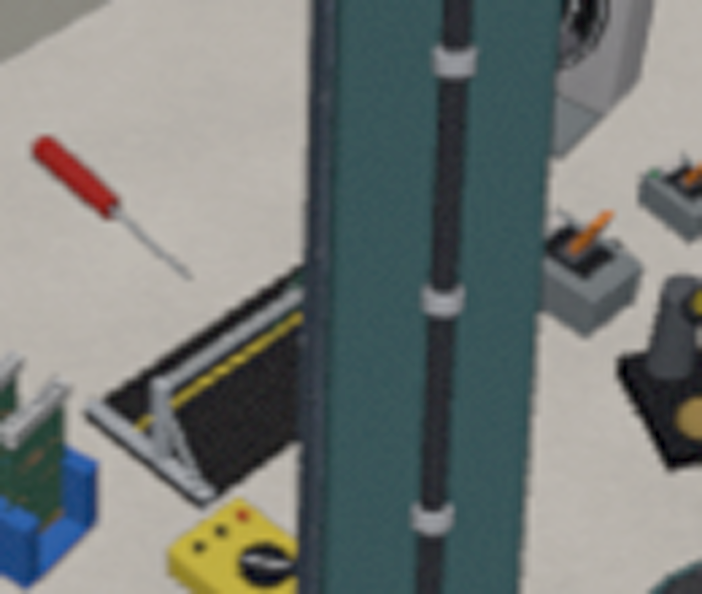

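The arm hides the rack in this view, so I'll go down by force feedback.

Call:
{"method": "arm_command", "body": {
  "series": [
    [[-0.1, -0.05, 0.15], [-0.005, 0, 0], 1],
    [[-0.2, -0.1, 0.3], [-0.009, 0, 0], 1],
    [[-0.2, -0.12, 0.45], [-0.009, 0, 0], 1],
    [[-0.2, -0.15, 0.55], [-0.009, 0, 0], 1],
    [[-0.2, -0.15, 0.55], [-0.009, 0, 0], 1]
  ]
}}

```text
time: 6.68
tool_pos: [0.5266, -0.2575, 0.1247]
tcp_rot: [0.697, 0.699, 0.114, 0.114]
wrist_force: [-0.3, 0.1, -1.8]
gripper_width: 0.011
```

```bash
python3 - <<'E'
from h import *
s=st()
for t in (18.5,20): print(rows(*place(-.07,0,t,dx=.0005)))
E
```

```text
t 6.6833 tcp [ 0.5266 -0.2575  0.1247] q [-0.707  0.356  1.9    0.343  0.666 -0.958] F [-0.3  0.1 -1.8] w 0.011
[[-0.003  0.948  0.318]
 [ 1.     0.003  0.001]
 [ 0.     0.318 -0.948]]
(array([0.14, 0.05, 0.45]), array([ 0.001, -0.   , -0.   ]))
(array([ 0.14, -0.25,  0.45]), array([-0.025, -0.   , -0.   ]))
```

Call:
{"method": "arm_command", "body": {
  "series": [
    [[0.1, 0, 0.15], [0, 0, 0], 1],
    [[0.1, 0, 0.25], [0, 0, 0], 1],
    [[0.1, 0.02, 0.35], [0, 0, 0], 1],
    [[0.1, 0.02, 0.35], [0, 0, 0], 1]
  ]
}}

```text
time: 7.02
tool_pos: [0.5286, -0.2568, 0.1228]
tcp_rot: [0.696, 0.699, 0.114, 0.115]
wrist_force: [-6.3, 2.5, 13.4]
gripper_width: 0.0109
```

Call:
{"method": "arm_command", "body": {
  "series": [
    [[0, 0, 0.06], [0, 0, 0], 1],
    [[0, 0, 0.1], [0, 0, 0], 1],
    [[0, 0, 0.1], [0, 0, 0], 1]
  ]
}}

```text
time: 7.27
tool_pos: [0.5291, -0.257, 0.1229]
tcp_rot: [0.696, 0.699, 0.115, 0.115]
wrist_force: [-9.7, 1.3, 21.9]
gripper_width: 0.0109
```

```bash
python3 - <<'E'
from h import *
s=st()
for t in (18.5,20): print(rows(*place(-.07,0,t,dx=.0005)))
E
```

```text
t 7.2667 tcp [ 0.5291 -0.257   0.1229] q [-0.703  0.36   1.9    0.346  0.658 -0.958] F [-9.7  1.3 21.9] w 0.0109
[[-0.004  0.947  0.321]
 [ 1.     0.004 -0.   ]
 [-0.001  0.321 -0.947]]
(array([ 0.1 , -0.13,  0.2 ]), array([0.003, 0.001, 0.001]))
(array([ 0.1 , -0.43,  0.2 ]), array([-0.023,  0.001,  0.001]))
```

Call:
{"method": "arm_command", "body": {
  "series": [
    [[0, 0, -0.3], [0, 0, 0], 1],
    [[0, -0.2, -0.4], [0, 0, 0], 1],
    [[0, -0.35, -0.4], [-0.01, 0, 0], 1],
    [[0, -0.4, -0.3], [-0.015, 0, 0], 1],
    [[0, -0.4, -0.2], [-0.015, 0, 0], 1],
    [[0, -0.4, -0.15], [-0.015, 0, 0], 1],
    [[0, -0.4, -0.15], [-0.015, 0, 0], 1]
  ]
}}

```text
time: 7.85
tool_pos: [0.5249, -0.2571, 0.1218]
tcp_rot: [0.696, 0.698, 0.12, 0.12]
wrist_force: [-3.8, 1.3, 13.9]
gripper_width: 0.011
```

```bash
cat >> h.py <<'E'
def foot(grip=.116):
    s=st(); M=R.from_quat(s['tcp_rot']).as_matrix(); f=s['tool_pos']+grip*M[:,2]
    p=R.from_euler('z',-A,degrees=True).apply(f-[X,Y,0])*1000
    print('foot in rack mm (want 21.4,y,~12)',p.round(1),'tilt',round(np.degrees(np.arcsin(M[0,2])),2))
E
python3 -c "
from h import *
foot()"
```

```text
t 7.85 tcp [ 0.5249 -0.2571  0.1218] q [-0.716  0.356  1.919  0.377  0.64  -0.998] F [-3.8  1.3 13.9] w 0.011
[[-0.003  0.942  0.334]
 [ 1.     0.003  0.   ]
 [-0.001  0.334 -0.942]]
foot in rack mm (want 21.4,y,~12) [ 20.9 -71.2  12.4] tilt 19.53
```

Call:
{"method": "arm_command", "body": {
  "series": [
    [[0, 0, -0.07], [0, 0, 0], 1],
    [[0, 0, -0.07], [0, 0, 0], 0.9],
    [[0, 0, -0.07], [0, 0, 0], 0.7],
    [[0, 0, -0.07], [0, 0, 0], 0.5],
    [[0, 0, -0.07], [0, 0, 0], 0.39],
    [[0, 0, -0.07], [0, 0, 0], 0.39]
  ]
}}

```text
time: 8.35
tool_pos: [0.5235, -0.2561, 0.1207]
tcp_rot: [0.696, 0.698, 0.119, 0.118]
wrist_force: [-0.5, -0.5, 1.0]
gripper_width: 0.026
```

Call:
{"method": "arm_command", "body": {
  "series": [
    [[0, 0, -1], [0, 0, 0], 0.39],
    [[0, 0, -2.5], [0, 0, 0], 0.39],
    [[0, 0, -5], [0, 0, 0], 0.39],
    [[0, 0, -8], [0, 0, 0], 0.39],
    [[0, 0, -12], [0, 0, 0], 0.39],
    [[0, 0, -15], [0, 0, 0], 0.39],
    [[0, 0, -15], [0, 0, 0], 0.39]
  ]
}}

```text
time: 8.93
tool_pos: [0.4751, -0.2589, 0.2695]
tcp_rot: [0.695, 0.698, 0.119, 0.124]
wrist_force: [-0.0, 0.4, 0.3]
gripper_width: 0.026
```

```bash
python3 - <<'E'
from h import *
s=st()
print(rows([.578,.052,.27],down(9.8)))
c=cap('top'); a=c['color'][130:240,250:380,::-1]
a=cv2.resize(a,None,fx=5.4,fy=5.4,interpolation=cv2.INTER_CUBIC); cv2.imwrite('pics/t5.png',np.clip(255*(a/255.)**.6,0,255).astype(np.uint8))
E
```

```text
t 8.9333 tcp [ 0.4751 -0.2589  0.2695] q [-0.794  0.097  1.825  0.289  0.988 -0.93 ] F [-0.   0.4  0.3] w 0.026
[[-0.003  0.941  0.339]
 [ 1.     0.005 -0.006]
 [-0.007  0.339 -0.941]]
(array([31.06,  9.85,  3.26]), array([ 0.344,  0.036, -0.165]))
```

View pics/t5.png

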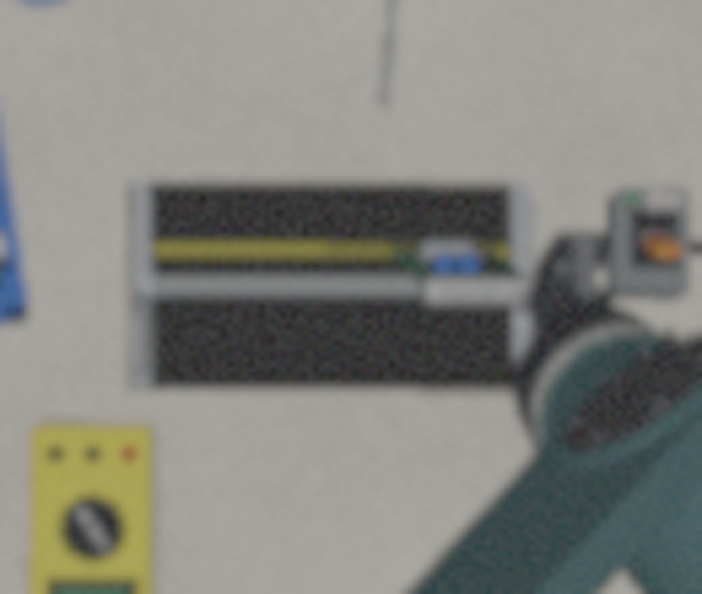

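Board 1 leans against the rail at (470,265) with its blue part up and its bar at (475,290) square to the rail. Next is the middle board.

Call:
{"method": "arm_command", "body": {
  "series": [
    [[3, 1, -2], [0.05, 0, 0], 0.39],
    [[7, 2.5, -3], [0.1, 0, 0], 0.39],
    [[11, 3.5, -3], [0.16, 0, -0.05], 0.39],
    [[15, 5, -3], [0.22, 0, -0.1], 0.39],
    [[19, 6, -2], [0.28, 0.02, -0.14], 0.39],
    [[23, 7.3, 0], [0.34, 0.036, -0.165], 0.39],
    [[27, 8.6, 1.5], [0.344, 0.036, -0.165], 0.39],
    [[31, 9.9, 3.2], [0.344, 0.036, -0.165], 0.39]
  ]
}}

```text
time: 9.65
tool_pos: [0.5719, 0.0429, 0.2676]
tcp_rot: [0.644, 0.765, -0.0, -0.006]
wrist_force: [0.7, -0.6, 0.0]
gripper_width: 0.0262
```

Call:
{"method": "arm_command", "body": {
  "series": [
    [[0, 0, 0], [0, 0, 0], 0.39],
    [[0, 0, 0], [0, 0, 0], 0.39],
    [[0, 0, 0], [0, 0, 0], 0.39]
  ]
}}

```text
time: 9.9
tool_pos: [0.5703, 0.0404, 0.2683]
tcp_rot: [0.644, 0.765, -0.0, -0.006]
wrist_force: [-0.6, 1.0, 0.2]
gripper_width: 0.026
```

```bash
python3 - <<'E'
from h import *
s=st(); print(rows([.5785,.0526,.122],down(9.8)))
E
```

```text
t 9.9 tcp [0.5703 0.0404 0.2683] q [-0.054  0.292  1.516  0.007  1.343 -0.228] F [-0.6  1.   0.2] w 0.026
[[-0.172  0.985 -0.009]
 [ 0.985  0.172  0.007]
 [ 0.008 -0.008 -1.   ]]
(array([ 0.94,  1.13, 14.63]), array([-0.008, -0.008,  0.001]))
```

Call:
{"method": "arm_command", "body": {
  "series": [
    [[0.9, 1.1, 2], [-0.008, -0.008, 0], 0.39],
    [[0.9, 1.1, 5], [-0.008, -0.008, 0], 0.39],
    [[0.9, 1.1, 8], [-0.008, -0.008, 0], 0.39],
    [[0.9, 1.1, 9], [-0.008, -0.008, 0], 0.39],
    [[0.9, 1.1, 9], [-0.008, -0.008, 0], 0.39]
  ]
}}

```text
time: 10.32
tool_pos: [0.5771, 0.0505, 0.1769]
tcp_rot: [0.645, 0.764, -0.001, -0.002]
wrist_force: [-0.5, 0.3, 0.0]
gripper_width: 0.0263
```

```bash
python3 - <<'E'
from h import *
s=st(); print(rows([.5785,.0526,.122],down(9.8)))
E
```

```text
t 10.3167 tcp [0.5771 0.0505 0.1769] q [-3.200e-02  3.850e-01  1.617e+00  1.000e-03  1.143e+00 -2.020e-01] F [-0.5  0.3  0. ] w 0.0263
[[-0.169  0.986 -0.004]
 [ 0.986  0.169  0.001]
 [ 0.001 -0.003 -1.   ]]
(array([0.18, 0.19, 5.49]), array([-0.003, -0.001, -0.002]))
```

Call:
{"method": "arm_command", "body": {
  "series": [
    [[0.2, 0.2, 1.5], [0, 0, 0], 0.39],
    [[0.2, 0.2, 3.5], [0, 0, 0], 0.39],
    [[0.2, 0.2, 5], [0, 0, 0], 0.39],
    [[0.2, 0.2, 5.4], [0, 0, 0], 0.39],
    [[0.2, 0.2, 5.4], [0, 0, 0], 1],
    [[0.2, 0.2, 5.4], [0, 0, 0], 1],
    [[0.2, 0.2, 5.4], [0, 0, 0], 1],
    [[0.2, 0.2, 5.4], [0, 0, 0], 1]
  ]
}}

```text
time: 10.98
tool_pos: [0.5814, 0.0538, 0.1264]
tcp_rot: [0.644, 0.765, 0.001, 0.001]
wrist_force: [-3.9, -2.8, 1.9]
gripper_width: 0.0107
```

Call:
{"method": "arm_command", "body": {
  "series": [
    [[0, 0, 0], [0, 0, 0], 1],
    [[0, 0, -1], [0, 0, 0], 1],
    [[0, 0, -3.5], [0, 0, 0], 1],
    [[0, 0, -6], [0, 0, 0], 1],
    [[0, 0, -9], [0, 0, 0], 1],
    [[0, 0, -12.5], [0, 0, 0], 1],
    [[0, 0, -16], [0, 0, 0], 1],
    [[0, 0, -19], [0, 0, 0], 1]
  ]
}}

```text
time: 11.65
tool_pos: [0.5825, 0.0547, 0.3194]
tcp_rot: [0.644, 0.765, 0.003, 0.002]
wrist_force: [0.4, -0.5, -1.4]
gripper_width: 0.0111
```

```bash
python3 - <<'E'
from h import *
s=st(); print(rows(*place(0,.1,grip=.116)))
E
```

```text
t 11.65 tcp [0.5825 0.0547 0.3194] q [-0.026  0.267  1.425  0.002  1.442 -0.198] F [ 0.4 -0.5 -1.4] w 0.0111
[[-0.171  0.985  0.008]
 [ 0.985  0.171  0.002]
 [ 0.     0.008 -1.   ]]
(array([-22.73,  -9.93,   9.7 ]), array([-0.34 , -0.03 ,  0.166]))
```

Call:
{"method": "arm_command", "body": {
  "series": [
    [[-3, -1, 0], [-0.03, 0, 0.03], 1],
    [[-6.5, -2.5, 0], [-0.1, 0, 0.06], 1],
    [[-10, -4, 0], [-0.16, 0, 0.1], 1],
    [[-13.5, -6, 0], [-0.22, -0.01, 0.13], 1],
    [[-17, -7.5, 2], [-0.28, -0.02, 0.16], 1],
    [[-20.5, -9, 5], [-0.34, -0.03, 0.166], 1],
    [[-22.7, -9.9, 8], [-0.34, -0.03, 0.166], 1],
    [[-22.7, -9.9, 9.7], [-0.34, -0.03, 0.166], 1]
  ]
}}

```text
time: 12.32
tool_pos: [0.5214, -0.1904, 0.2177]
tcp_rot: [0.697, 0.697, 0.12, 0.123]
wrist_force: [-1.2, 0.4, -2.0]
gripper_width: 0.0106
```

Call:
{"method": "arm_command", "body": {
  "series": [
    [[0, 0, 0], [0, 0, 0], 1],
    [[0, 0, 0], [0, 0, 0], 1],
    [[0, 0, 0], [0, 0, 0], 1]
  ]
}}

```text
time: 12.57
tool_pos: [0.5242, -0.1864, 0.2201]
tcp_rot: [0.695, 0.698, 0.122, 0.122]
wrist_force: [0.4, 0.3, -0.9]
gripper_width: 0.0109
```

```bash
python3 - <<'E'
from h import *
foot(.117)
for l in (.01,0): print(rows(*place(0,l,19.5,grip=.117)))
E
```

```text
t 12.5667 tcp [ 0.5242 -0.1864  0.2201] q [-0.596  0.164  1.883  0.263  0.821 -0.754] F [ 0.4  0.3 -0.9] w 0.0109
[[-0.004  0.941  0.34 ]
 [ 1.     0.004 -0.   ]
 [-0.002  0.34  -0.941]]
foot in rack mm (want 21.4,y,~12) [ 21.5  -0.5 110. ] tilt 19.85
(array([ 0.05, -2.91,  8.23]), array([0.006, 0.001, 0.001]))
(array([ 0.05, -3.24,  9.17]), array([0.006, 0.001, 0.001]))
```

Call:
{"method": "arm_command", "body": {
  "series": [
    [[0, -1.2, 3.3], [0, 0, 0], 1],
    [[0, -2.3, 6.5], [0.006, 0, 0], 1],
    [[0, -2.9, 8.2], [0.006, 0, 0], 1],
    [[0, -3.1, 8.7], [0.006, 0, 0], 1],
    [[0, -3.1, 8.7], [0.006, 0, 0], 1]
  ]
}}

```text
time: 12.98
tool_pos: [0.5243, -0.1858, 0.1263]
tcp_rot: [0.695, 0.699, 0.119, 0.119]
wrist_force: [0.7, -0.5, -1.7]
gripper_width: 0.0104
```

```bash
python3 - <<'E'
from h import *
foot(.117)
print(rows(*place(0,0,19.5,grip=.117)))
E
```

```text
t 12.9833 tcp [ 0.5243 -0.1858  0.1263] q [-0.592  0.308  1.986  0.341  0.591 -0.857] F [ 0.7 -0.5 -1.7] w 0.0104
[[-0.005  0.943  0.332]
 [ 1.     0.005  0.001]
 [-0.001  0.332 -0.943]]
foot in rack mm (want 21.4,y,~12) [20.6  0.2 16. ] tilt 19.41
(array([-0.02, -0.06,  0.35]), array([-0.001,  0.   ,  0.002]))
```

Call:
{"method": "arm_command", "body": {
  "series": [
    [[0, 0, 0.15], [0, 0, 0], 1],
    [[0, -0.02, 0.28], [0, 0, 0], 1],
    [[0, -0.05, 0.37], [0, 0, 0], 1],
    [[0, -0.05, 0.42], [0, 0, 0], 1],
    [[0, -0.05, 0.42], [0, 0, 0], 1]
  ]
}}

```text
time: 13.4
tool_pos: [0.5255, -0.1874, 0.1249]
tcp_rot: [0.695, 0.698, 0.12, 0.121]
wrist_force: [-6.3, 1.5, 16.2]
gripper_width: 0.0109
```

```bash
python3 - <<'E'
from h import *
foot(.117)
E
```

```text
t 13.4 tcp [ 0.5255 -0.1874  0.1249] q [-0.593  0.311  1.987  0.346  0.582 -0.862] F [-6.3  1.5 16.2] w 0.0109
[[-0.004  0.942  0.336]
 [ 1.     0.005 -0.002]
 [-0.003  0.336 -0.942]]
foot in rack mm (want 21.4,y,~12) [22.3 -1.7 14.7] tilt 19.63
```

Call:
{"method": "arm_command", "body": {
  "series": [
    [[0, 0, -0.3], [0, 0, 0], 1],
    [[0, -0.15, -0.35], [0, 0, 0], 1],
    [[0, -0.25, -0.35], [0, 0, 0], 1],
    [[0, -0.25, -0.2], [0, 0, 0], 1],
    [[0, -0.25, -0.1], [0, 0, 0], 1],
    [[0, -0.25, -0.1], [0, 0, 0], 1]
  ]
}}

```text
time: 13.9
tool_pos: [0.5238, -0.1882, 0.1244]
tcp_rot: [0.696, 0.698, 0.12, 0.122]
wrist_force: [1.3, -0.1, 12.0]
gripper_width: 0.0106
```

```bash
python3 - <<'E'
from h import *
foot(.119)
E
```

```text
t 13.9 tcp [ 0.5238 -0.1882  0.1244] q [-0.596  0.311  1.992  0.349  0.578 -0.868] F [ 1.3 -0.1 12. ] w 0.0106
[[-0.003  0.941  0.337]
 [ 1.     0.004 -0.003]
 [-0.004  0.337 -0.941]]
foot in rack mm (want 21.4,y,~12) [21.4 -2.6 12.3] tilt 19.7
```

Call:
{"method": "arm_command", "body": {
  "series": [
    [[0, 0, -0.06], [0, 0, 0], 1],
    [[0, 0, -0.06], [0, 0, 0], 0.9],
    [[0, 0, -0.06], [0, 0, 0], 0.7],
    [[0, 0, -0.06], [0, 0, 0], 0.5],
    [[0, 0, -0.06], [0, 0, 0], 0.39],
    [[0, 0, -0.06], [0, 0, 0], 0.39]
  ]
}}

```text
time: 14.4
tool_pos: [0.5198, -0.1859, 0.1216]
tcp_rot: [0.696, 0.698, 0.119, 0.118]
wrist_force: [0.5, -1.1, -0.1]
gripper_width: 0.0261
```

Call:
{"method": "arm_command", "body": {
  "series": [
    [[0, 0, -1], [0, 0, 0], 0.39],
    [[0, 0, -2.5], [0, 0, 0], 0.39],
    [[0, 0, -5], [0, 0, 0], 0.39],
    [[0, 0, -8], [0, 0, 0], 0.39],
    [[0, 0, -12], [0, 0, 0], 0.39],
    [[0, 0, -15], [0, 0, 0], 0.39],
    [[0, 0, -15], [0, 0, 0], 0.39]
  ]
}}

```text
time: 14.98
tool_pos: [0.472, -0.1882, 0.2701]
tcp_rot: [0.695, 0.698, 0.119, 0.123]
wrist_force: [0.9, 0.5, -0.0]
gripper_width: 0.0263
```

```bash
python3 - <<'E'
from h import *
s=st()
print(rows([.538,.0455,.25],down(9.8)))
c=cap('top'); np.savez('top3.npz',W=world(c),col=c['color'])
E
```

```text
t 14.9833 tcp [ 0.472  -0.1882  0.2701] q [-0.67   0.032  1.895  0.255  0.953 -0.795] F [ 0.9  0.5 -0. ] w 0.0263
[[-0.003  0.941  0.338]
 [ 1.     0.005 -0.005]
 [-0.007  0.338 -0.941]]
(array([23.37,  5.65,  4.  ]), array([ 0.343,  0.036, -0.165]))
```

Call:
{"method": "arm_command", "body": {
  "series": [
    [[3, 0.5, -2], [0.05, 0, 0], 0.39],
    [[7, 1.5, -3], [0.1, 0, 0], 0.39],
    [[11, 2.5, -3], [0.16, 0, -0.05], 0.39],
    [[15, 3.5, -2], [0.22, 0, -0.1], 0.39],
    [[19, 4.5, 0], [0.28, 0.02, -0.14], 0.39],
    [[23, 5.6, 2], [0.34, 0.036, -0.165], 0.39],
    [[23.4, 5.7, 4], [0.343, 0.036, -0.165], 0.39],
    [[23.4, 5.7, 4], [0.343, 0.036, -0.165], 0.39]
  ]
}}

```text
time: 15.7
tool_pos: [0.5369, 0.0513, 0.2394]
tcp_rot: [0.642, 0.766, -0.002, -0.008]
wrist_force: [-1.5, -0.4, -0.8]
gripper_width: 0.0265
```

Call:
{"method": "arm_command", "body": {
  "series": [
    [[0, 0, 0], [0, 0, 0], 0.39],
    [[0, 0, 0], [0, 0, 0], 0.39]
  ]
}}

```text
time: 15.87
tool_pos: [0.5362, 0.0473, 0.244]
tcp_rot: [0.644, 0.765, -0.001, -0.006]
wrist_force: [0.1, 0.1, 0.6]
gripper_width: 0.026
```

```bash
python3 - <<'E'
from h import *
s=st(); print(rows([.538,.0455,.124],down(9.8)))
E
```

```text
t 15.8667 tcp [0.5362 0.0473 0.244 ] q [-0.044  0.263  1.62   0.006  1.268 -0.218] F [0.1 0.1 0.6] w 0.026
[[-0.171  0.985 -0.009]
 [ 0.985  0.171  0.006]
 [ 0.008 -0.008 -1.   ]]
(array([-0.3 ,  0.25, 12.  ]), array([-0.008, -0.008,  0.001]))
```

Call:
{"method": "arm_command", "body": {
  "series": [
    [[-0.3, 0.2, 2], [-0.008, -0.008, 0], 0.39],
    [[-0.3, 0.2, 5.5], [-0.008, -0.008, 0], 0.39],
    [[-0.3, 0.2, 8.5], [-0.008, -0.008, 0], 0.39],
    [[-0.3, 0.2, 10.5], [-0.008, -0.008, 0], 0.39],
    [[-0.3, 0.2, 12], [-0.008, -0.008, 0], 0.39],
    [[-0.3, 0.2, 12], [-0.008, -0.008, 0], 0.39],
    [[-0.3, 0.2, 12], [-0.008, -0.008, 0], 0.39]
  ]
}}

```text
time: 16.45
tool_pos: [0.5383, 0.0448, 0.1253]
tcp_rot: [0.645, 0.764, 0.001, 0.001]
wrist_force: [0.1, -0.4, 0.1]
gripper_width: 0.0261
```

Call:
{"method": "arm_command", "body": {
  "series": [
    [[0, 0, 0], [0, 0, 0], 1],
    [[0, 0, 0], [0, 0, 0], 1],
    [[0, 0, 0], [0, 0, 0], 1],
    [[0, 0, 0], [0, 0, 0], 1],
    [[0, 0, 0], [0, 0, 0], 1]
  ]
}}

```text
time: 16.87
tool_pos: [0.5396, 0.0454, 0.1266]
tcp_rot: [0.644, 0.765, 0.001, 0.002]
wrist_force: [-1.8, -2.0, 6.9]
gripper_width: 0.0104
```

Call:
{"method": "arm_command", "body": {
  "series": [
    [[0, 0, -1], [0, 0, 0], 1],
    [[0, 0, -3.5], [0, 0, 0], 1],
    [[0, 0, -6], [0, 0, 0], 1],
    [[0, 0, -9], [0, 0, 0], 1],
    [[0, 0, -12.5], [0, 0, 0], 1],
    [[0, 0, -16], [0, 0, 0], 1],
    [[0, 0, -19], [0, 0, 0], 1],
    [[0, 0, -19], [0, 0, 0], 1]
  ]
}}

```text
time: 17.53
tool_pos: [0.5423, 0.0459, 0.3231]
tcp_rot: [0.644, 0.765, 0.005, 0.006]
wrist_force: [1.3, -0.8, -0.5]
gripper_width: 0.0107
```

```bash
python3 - <<'E'
from h import *
s=st(); print(rows(*place(.069,.1,grip=.118)))
E
```

```text
t 17.5333 tcp [0.5423 0.0459 0.3231] q [-4.300e-02  1.970e-01  1.510e+00  1.000e-03  1.418e+00 -2.150e-01] F [ 1.3 -0.8 -0.5] w 0.0107
[[-0.171  0.985  0.016]
 [ 0.985  0.171 -0.   ]
 [-0.003  0.016 -1.   ]]
(array([-15.71,  -4.81,   9.94]), array([-0.332, -0.028,  0.167]))
```

Call:
{"method": "arm_command", "body": {
  "series": [
    [[-2.5, -0.7, 0], [-0.03, 0, 0.03], 1],
    [[-5.5, -1.7, 0], [-0.1, 0, 0.06], 1],
    [[-9, -2.8, 0], [-0.18, 0, 0.1], 1],
    [[-12, -3.7, 2], [-0.25, -0.01, 0.15], 1],
    [[-15.7, -4.8, 5], [-0.332, -0.028, 0.167], 1],
    [[-15.7, -4.8, 8], [-0.332, -0.028, 0.167], 1],
    [[-15.7, -4.8, 9.9], [-0.332, -0.028, 0.167], 1],
    [[-15.7, -4.8, 9.9], [-0.332, -0.028, 0.167], 1]
  ]
}}

```text
time: 18.2
tool_pos: [0.5142, -0.1164, 0.2118]
tcp_rot: [0.698, 0.698, 0.117, 0.114]
wrist_force: [-0.3, 0.2, -0.5]
gripper_width: 0.0108
```

Call:
{"method": "arm_command", "body": {
  "series": [
    [[0, 0, 0], [0, 0, 0], 1],
    [[0, 0, 0], [0, 0, 0], 1],
    [[0, 0, 0], [0, 0, 0], 1]
  ]
}}

```text
time: 18.45
tool_pos: [0.52, -0.1171, 0.2179]
tcp_rot: [0.696, 0.698, 0.119, 0.119]
wrist_force: [0.2, -0.2, -0.7]
gripper_width: 0.0106
```

```bash
python3 - <<'E'
from h import *
foot(.1185)
for l in (.006,0): print(rows(*place(.069,l,19.5,grip=.1185)))
E
```

```text
t 18.45 tcp [ 0.52   -0.1171  0.2179] q [-0.455  0.128  1.934  0.208  0.785 -0.585] F [ 0.2 -0.2 -0.7] w 0.0106
[[-0.004  0.943  0.332]
 [ 1.     0.004  0.   ]
 [-0.001  0.332 -0.943]]
foot in rack mm (want 21.4,y,~12) [ 17.1  68.8 106.1] tilt 19.4
(array([ 0.02, -2.52,  8.41]), array([-0.002,  0.001,  0.001]))
(array([ 0.02, -2.72,  8.97]), array([-0.002,  0.001,  0.001]))
```

Call:
{"method": "arm_command", "body": {
  "series": [
    [[0, 0.5, 0.1], [0, 0, 0], 1],
    [[0, 0.6, 0.2], [0, 0, 0], 1],
    [[0, -0.6, 3.5], [0, 0, 0], 1],
    [[0, -1.6, 6.5], [0, 0, 0], 1],
    [[0, -2.2, 8.2], [0, 0, 0], 1],
    [[0, -2.35, 8.5], [0, 0, 0], 1],
    [[0, -2.35, 8.5], [0, 0, 0], 1]
  ]
}}

```text
time: 19.03
tool_pos: [0.5241, -0.1166, 0.127]
tcp_rot: [0.696, 0.698, 0.118, 0.117]
wrist_force: [-0.1, -0.8, -0.9]
gripper_width: 0.0105
```

```bash
python3 - <<'E'
from h import *
foot(.1185)
print(rows(*place(.069,0,19.5,grip=.1185)))
E
```

```text
t 19.0333 tcp [ 0.5241 -0.1166  0.127 ] q [-0.449  0.278  2.031  0.28   0.548 -0.671] F [-0.1 -0.8 -0.9] w 0.0105
[[-0.003  0.945  0.328]
 [ 1.     0.003  0.002]
 [ 0.001  0.328 -0.945]]
foot in rack mm (want 21.4,y,~12) [20.6 69.6 15.1] tilt 19.12
(array([-0.05, -0.09,  0.27]), array([-0.007, -0.001, -0.001]))
```

Call:
{"method": "arm_command", "body": {
  "series": [
    [[0, -0.05, 0.15], [-0.007, 0, 0], 1],
    [[0, -0.1, 0.25], [-0.007, 0, 0], 1],
    [[0, -0.12, 0.35], [-0.007, 0, 0], 1],
    [[0, -0.13, 0.4], [-0.007, 0, 0], 1],
    [[0, -0.13, 0.4], [-0.007, 0, 0], 1]
  ]
}}

```text
time: 19.45
tool_pos: [0.5248, -0.1173, 0.1249]
tcp_rot: [0.696, 0.698, 0.121, 0.121]
wrist_force: [-3.2, -0.1, 7.3]
gripper_width: 0.011
```

```bash
python3 - <<'E'
from h import *
foot(.1185)
E
```

```text
t 19.45 tcp [ 0.5248 -0.1173  0.1249] q [-0.453  0.281  2.04   0.298  0.527 -0.692] F [-3.2 -0.1  7.3] w 0.011
[[-0.003  0.941  0.338]
 [ 1.     0.003  0.   ]
 [-0.001  0.338 -0.941]]
foot in rack mm (want 21.4,y,~12) [22.6 68.6 13.4] tilt 19.74
```

Call:
{"method": "arm_command", "body": {
  "series": [
    [[0, 0, -0.3], [0, 0, 0], 1],
    [[0, -0.15, -0.3], [0, 0, 0], 1],
    [[0, -0.22, -0.25], [0, 0, 0], 1],
    [[0, -0.22, -0.1], [0, 0, 0], 1],
    [[0, -0.22, 0], [0, 0, 0], 1],
    [[0, -0.22, 0], [0, 0, 0], 1]
  ]
}}

```text
time: 19.95
tool_pos: [0.5235, -0.1179, 0.1244]
tcp_rot: [0.696, 0.698, 0.121, 0.122]
wrist_force: [-5.9, 0.6, 18.0]
gripper_width: 0.0106
```

```bash
python3 - <<'E'
from h import *
foot(.1195)
E
```

```text
t 19.95 tcp [ 0.5235 -0.1179  0.1244] q [-0.455  0.281  2.044  0.301  0.523 -0.697] F [-5.9  0.6 18. ] w 0.0106
[[-0.003  0.941  0.339]
 [ 1.     0.003 -0.001]
 [-0.002  0.339 -0.941]]
foot in rack mm (want 21.4,y,~12) [21.7 68.  12. ] tilt 19.81
```

Call:
{"method": "arm_command", "body": {
  "series": [
    [[0, 0, -0.08], [0, 0, 0], 1],
    [[0, 0, -0.08], [0, 0, 0], 0.9],
    [[0, 0, -0.08], [0, 0, 0], 0.7],
    [[0, 0, -0.08], [0, 0, 0], 0.5],
    [[0, 0, -0.08], [0, 0, 0], 0.39],
    [[0, 0, -0.08], [0, 0, 0], 0.39]
  ]
}}

```text
time: 20.45
tool_pos: [0.5207, -0.1165, 0.1226]
tcp_rot: [0.696, 0.698, 0.12, 0.119]
wrist_force: [1.0, -0.4, -0.1]
gripper_width: 0.0265
```

Call:
{"method": "arm_command", "body": {
  "series": [
    [[0, 0, -1], [0, 0, 0], 0.39],
    [[0, 0, -2.5], [0, 0, 0], 0.39],
    [[0, 0, -5], [0, 0, 0], 0.39],
    [[0, 0, -8], [0, 0, 0], 0.3],
    [[0, 0, -12], [0, 0, 0], 0],
    [[0, 0, -15], [0, 0, 0], -0.05],
    [[0, 0, -15], [0, 0, 0], -0.05]
  ]
}}

```text
time: 21.03
tool_pos: [0.4725, -0.1184, 0.2711]
tcp_rot: [0.695, 0.697, 0.122, 0.125]
wrist_force: [1.0, 0.0, 0.9]
gripper_width: 0.0446
```

```bash
cat > m3.py <<'E'
import sys; from h import *
name=sys.argv[1]
c=cap('top'); W=world(c); np.savez(name+'.npz',W=W,col=c['color']); Z=W[...,2]
hsv=cv2.cvtColor(c['color'],cv2.COLOR_RGB2HSV); v=hsv[...,2];s=hsv[...,1]
C=np.linalg.inv(c['camera_from_world'])[:3,3]
def box(m,z,name):
    t=(z-C[2])/(Z-C[2]); P=(C+(W-C)*t[...,None])[m][:,:2].astype(np.float32)*1000; P=P[np.isfinite(P).all(1)]
    cc,sz,a=cv2.minAreaRect(P); a=(a+45)%90-45; print(name,len(P),'mean',P.mean(0).round(1),'rect',np.round(cc,1),np.round(sz,1),'ang',round(a,2))
for hz in (.03,.033,.063,.093):
    m=(abs(Z-hz)<.006)&(s<70)&(W[...,1]>.1)&(W[...,1]<.46)&(W[...,0]>.36)
    m=cv2.morphologyEx(m.astype(np.uint8),cv2.MORPH_CLOSE,np.ones((3,3)))
    n,lab,stt,_=cv2.connectedComponentsWithStats(m)
    for i in range(1,n):
        if stt[i,4]>200: box(lab==i,hz,f'tray z{hz}')
m=(Z>.13)&(Z<.16)&(abs(W[...,1]+.186)<.12)&(abs(W[...,0]-.51)<.05)&(s<70)&(v>70)
n,lab,stt,_=cv2.connectedComponentsWithStats(m.astype(np.uint8))
for i in range(1,n):
    if stt[i,4]>20: box(lab==i,.145,'board bar')
E
python3 m3.py top4; python3 - <<'E'
from h import *
a=np.load('top4.npz')['col'][120:250,120:380,::-1]
cv2.imwrite('pics/t6.png',np.clip(255*(cv2.resize(a,None,fx=3,fy=3,interpolation=cv2.INTER_CUBIC)/255.)**.6,0,255).astype(np.uint8)); st()
E
```

```text
tray z0.03 317 mean [614.4 374.3] rect [613.6 373.6] [122.9 114.4] ang -6.53
tray z0.03 319 mean [606.4 201.5] rect [607.5 198.7] [118.5 120.8] ang 3.86
tray z0.03 316 mean [449.7 356. ] rect [450.1 355.4] [117.  122.5] ang 3.78
tray z0.033 275 mean [612.3 374.7] rect [613.  372.9] [122.6 114.2] ang -6.54
tray z0.033 291 mean [605.1 200.2] rect [607.2 199.7] [117.3 117.7] ang 3.79
tray z0.033 301 mean [450.7 355.7] rect [450.2 354.6] [116.3 122.2] ang 4.1
board bar 55 mean [ 516.5 -101.5] rect [ 516.9 -101.3] [12.3 33.5] ang 0.42
board bar 164 mean [ 517.7 -217.3] rect [ 517.8 -220.1] [ 12.3 131.1] ang 0.43
t 21.0833 tcp [ 0.4722 -0.1181  0.2686] q [-0.517 -0.013  1.946  0.212  0.913 -0.625] F [ 0.1 -1.5 -0.4] w 0.0451
[[-0.002  0.94   0.341]
 [ 1.     0.003 -0.003]
 [-0.004  0.341 -0.94 ]]
```

View pics/t6.png

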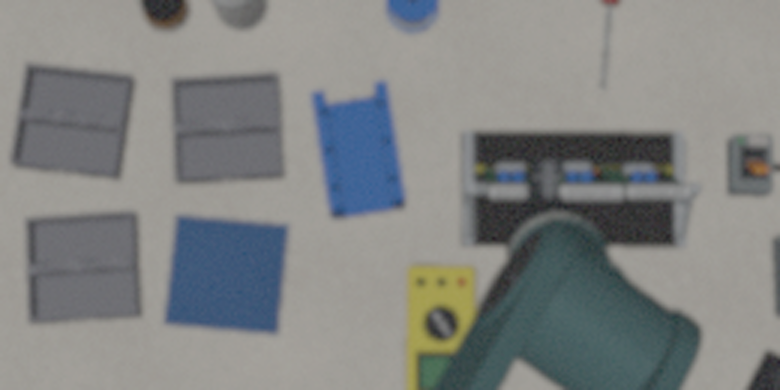

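All three boards lean in a row on the rail (bars at 500/590/655,190), measured square at 0.4°, the same as the rail. The trays haven't moved: A (72,120), B (228,128), C (83,268); pad at (227,274). I'll check the trays' labels in one side crop to see which way each points.

```bash
python3 - <<'E'
from h import *
c=cap('side'); a=c['color'][150:280,130:290,::-1]
cv2.imwrite('pics/s7.png',cv2.resize(a,None,fx=4.6,fy=4.6,interpolation=cv2.INTER_CUBIC))
print(rows([.607,.1995,.20],down(3.9)))
E
```

```text
(array([31.68, 10.6 , 10.81]), array([ 0.345,  0.013, -0.065]))
```

View pics/s7.png

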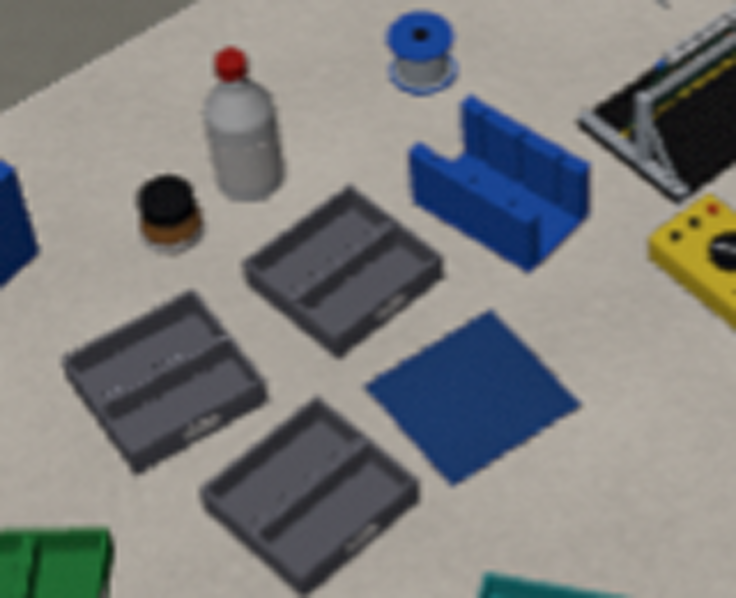

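All three tray labels are on the near (−x) wall, at (390,305), (205,425) and (360,540), so small turns will align the trays with the pad. I'm fetching tray B.

Call:
{"method": "arm_command", "body": {
  "series": [
    [[3.5, 1, 0], [0.05, 0, 0], -0.05],
    [[7.5, 2, 1], [0.15, 0, 0], -0.05],
    [[11.5, 3.5, 3], [0.25, 0, -0.02], -0.05],
    [[15.5, 5, 4], [0.345, 0.013, -0.06], -0.05],
    [[19.5, 6.5, 6], [0.345, 0.013, -0.065], -0.05],
    [[23.5, 8, 8], [0.345, 0.013, -0.065], -0.05],
    [[27.5, 9.2, 9.5], [0.345, 0.013, -0.065], -0.05],
    [[31.5, 10.6, 10.8], [0.345, 0.013, -0.065], -0.05]
  ]
}}

```text
time: 21.8
tool_pos: [0.596, 0.1782, 0.1997]
tcp_rot: [0.682, 0.731, -0.003, -0.003]
wrist_force: [0.1, -0.6, 0.4]
gripper_width: 0.0448
```

Call:
{"method": "arm_command", "body": {
  "series": [
    [[0, 0, 0], [0, 0, 0], -0.05],
    [[0, 0, 0], [0, 0, 0], -0.05]
  ]
}}

```text
time: 21.97
tool_pos: [0.5958, 0.1783, 0.2001]
tcp_rot: [0.681, 0.732, -0.002, -0.003]
wrist_force: [-0.9, -0.9, -0.9]
gripper_width: 0.0446
```

```bash
python3 - <<'E'
from h import *
st();print(rows([.6075,.199,.008],down(3.9)))
E
```

```text
t 21.9667 tcp [0.5958 0.1783 0.2001] q [0.178 0.422 1.491 0.003 1.236 0.105] F [-0.9 -0.9 -0.9] w 0.0446
[[-0.072  0.997 -0.008]
 [ 0.997  0.072  0.001]
 [ 0.002 -0.008 -1.   ]]
(array([ 1.96,  1.47, 19.2 ]), array([-0.008, -0.002,  0.004]))
```

Call:
{"method": "arm_command", "body": {
  "series": [
    [[1, 0.7, 2], [-0.008, 0, 0.004], -0.05],
    [[2, 1.4, 5.5], [-0.008, 0, 0.004], -0.05],
    [[2, 1.4, 9], [-0.008, 0, 0.004], -0.05],
    [[2, 1.4, 12.5], [-0.008, 0, 0.004], -0.05],
    [[2, 1.4, 15], [-0.008, 0, 0.004], -0.05],
    [[2, 1.4, 15], [-0.008, 0, 0.004], -0.05]
  ]
}}

```text
time: 22.47
tool_pos: [0.6033, 0.195, 0.0472]
tcp_rot: [0.684, 0.729, -0.003, -0.002]
wrist_force: [-0.7, -0.3, -1.2]
gripper_width: 0.0451
```

```bash
python3 - <<'E'
from h import *
st();print(rows([.6075,.199,.008],down(3.9)))
E
```

```text
t 22.4667 tcp [0.6033 0.195  0.0472] q [2.030e-01 6.100e-01 1.595e+00 1.000e-03 9.440e-01 1.390e-01] F [-0.7 -0.3 -1.2] w 0.0451
[[-0.064  0.998 -0.007]
 [ 0.998  0.064 -0.001]
 [-0.    -0.007 -1.   ]]
(array([0.37, 0.47, 3.92]), array([-0.007,  0.   , -0.004]))
```

Call:
{"method": "arm_command", "body": {
  "series": [
    [[0.4, 0.5, 1.5], [-0.007, 0, -0.004], -0.05],
    [[0.4, 0.5, 3], [-0.007, 0, -0.004], -0.05],
    [[0.4, 0.5, 3.7], [-0.007, 0, -0.004], -0.05],
    [[0.4, 0.5, 3.7], [-0.007, 0, -0.004], 0.3],
    [[0.4, 0.5, 3.7], [-0.007, 0, -0.004], 1],
    [[0.4, 0.5, 3.7], [-0.007, 0, -0.004], 1],
    [[0.4, 0.5, 3.7], [-0.007, 0, -0.004], 1],
    [[0.4, 0.5, 3.7], [-0.007, 0, -0.004], 1]
  ]
}}

```text
time: 23.13
tool_pos: [0.6145, 0.2018, 0.0178]
tcp_rot: [0.682, 0.731, 0.006, 0.004]
wrist_force: [-2.0, -1.6, 5.5]
gripper_width: 0.0085
```

Call:
{"method": "arm_command", "body": {
  "series": [
    [[0, 0, 0], [0, 0, 0], 1],
    [[0, 0, 0], [0, 0, 0], 1],
    [[0, 0, 0], [0, 0, 0], 1]
  ]
}}

```text
time: 23.38
tool_pos: [0.6145, 0.2017, 0.0178]
tcp_rot: [0.682, 0.731, 0.005, 0.004]
wrist_force: [-2.1, -1.4, 6.9]
gripper_width: 0.0083
```

```bash
python3 - <<'E'
from h import *
st();print(rows([.6075,.199,.12],down(3.9)))
E
```

```text
t 23.3833 tcp [0.6145 0.2017 0.0178] q [ 0.211  0.655  1.598 -0.     0.875  0.142] F [-2.1 -1.4  6.9] w 0.0083
[[-0.069  0.998  0.013]
 [ 0.998  0.069  0.003]
 [ 0.002  0.013 -1.   ]]
(array([ -0.21,  -0.58, -10.23]), array([ 0.013, -0.002,  0.001]))
```

Call:
{"method": "arm_command", "body": {
  "series": [
    [[0, 0, 0], [0, 0, 0], 0.6],
    [[0, 0, 0], [0, 0, 0], 0.5],
    [[0, -0.2, 0.4], [0, 0, 0], 0.5],
    [[0, -0.2, 0.7], [0, 0, 0], 0.5],
    [[0, -0.2, 0.7], [0, 0, 0], 0.5],
    [[0, -0.2, 0.7], [0, 0, 0], 0.5]
  ]
}}

```text
time: 23.88
tool_pos: [0.6116, 0.2018, 0.0088]
tcp_rot: [0.682, 0.731, 0.005, 0.003]
wrist_force: [-0.1, 0.6, -0.0]
gripper_width: 0.0218
```

```bash
python3 - <<'E'
from h import *
st()
E
```

```text
t 23.8833 tcp [0.6116 0.2018 0.0088] q [0.211 0.666 1.607 0.    0.858 0.142] F [-0.1  0.6 -0. ] w 0.0218
[[-0.069  0.998  0.011]
 [ 0.998  0.069  0.003]
 [ 0.002  0.011 -1.   ]]
```

Call:
{"method": "arm_command", "body": {
  "series": [
    [[0, 0, 0], [0, 0, 0], 1],
    [[0, 0, 0], [0, 0, 0], 1],
    [[0, 0, 0], [0, 0, 0], 1],
    [[0, 0, 0], [0, 0, 0], 1],
    [[0, 0, 0], [0, 0, 0], 1]
  ]
}}

```text
time: 24.3
tool_pos: [0.6122, 0.2018, 0.0096]
tcp_rot: [0.682, 0.731, 0.005, 0.003]
wrist_force: [0.1, 0.1, 2.3]
gripper_width: 0.0083
```

```bash
python3 - <<'E'
from h import *
st()
E
```

```text
t 24.3 tcp [0.6122 0.2018 0.0096] q [2.110e-01 6.650e-01 1.606e+00 1.000e-03 8.580e-01 1.420e-01] F [0.1 0.1 2.3] w 0.0083
[[-0.069  0.998  0.012]
 [ 0.998  0.069  0.003]
 [ 0.002  0.012 -1.   ]]
```

```bash
python3 - <<'E'
from h import *
s=manip.read_state(); r=R.from_euler('z',-8.65,degrees=True)*R.from_quat(s['tcp_rot'])
for z in (.09,.03,.0135): print(rows([.4444,.2023,z],r))
E
```

```text
(array([  1.22, -16.64,  -8.24]), array([-0.   , -0.002,  0.151]))
(array([  1.2 , -16.71,  -2.24]), array([-0.   , -0.002,  0.151]))
(array([  1.2 , -16.73,  -0.59]), array([-0.   , -0.002,  0.151]))
```

Call:
{"method": "arm_command", "body": {
  "series": [
    [[0, 0, -1], [0, 0, 0], 1],
    [[0, 0, -3], [0, 0, 0], 1],
    [[0, 0, -6], [0, 0, 0], 1],
    [[0, 0, -8], [0, 0, 0], 1],
    [[0, 0, -8], [0, 0, 0], 1],
    [[0, 0, -8], [0, 0, 0], 1]
  ]
}}

```text
time: 24.8
tool_pos: [0.612, 0.2018, 0.0909]
tcp_rot: [0.682, 0.731, 0.006, 0.004]
wrist_force: [-0.1, -0.2, -1.4]
gripper_width: 0.0088
```

Call:
{"method": "arm_command", "body": {
  "series": [
    [[0.2, -3, 0], [0, 0, 0.03], 1],
    [[0.5, -6.5, 0], [0, 0, 0.06], 1],
    [[0.8, -10, 0], [0, 0, 0.1], 1],
    [[1, -13.5, 0], [0, 0, 0.13], 1],
    [[1.2, -16.2, 0], [0, 0, 0.15], 1],
    [[1.2, -16.7, 1], [0, 0, 0.151], 1],
    [[1.2, -16.7, 3], [0, 0, 0.151], 1],
    [[1.2, -16.7, 4], [0, 0, 0.151], 1]
  ]
}}

```text
time: 25.47
tool_pos: [0.4416, 0.2017, 0.0454]
tcp_rot: [0.735, 0.678, 0.004, 0.002]
wrist_force: [-0.3, 0.6, -1.6]
gripper_width: 0.0089
```

Call:
{"method": "arm_command", "body": {
  "series": [
    [[0, 0, 0], [0, 0, 0], 1],
    [[0, 0, 0], [0, 0, 0], 1],
    [[0, 0, 0], [0, 0, 0], 1]
  ]
}}

```text
time: 25.72
tool_pos: [0.4446, 0.2022, 0.0474]
tcp_rot: [0.736, 0.677, 0.005, 0.003]
wrist_force: [-0.2, -0.7, -2.0]
gripper_width: 0.0086
```

```bash
python3 - <<'E'
from h import *
st(); r=R.from_euler('x',.012)  # placeholder tilt kept
print(rows([.4444,.2023,.0135],down(-4.7,.69)))
E
```

```text
t 25.7167 tcp [0.4446 0.2022 0.0474] q [ 2.860e-01  4.550e-01  1.944e+00 -1.000e-03  7.310e-01  3.690e-01] F [-0.2 -0.7 -2. ] w 0.0086
[[ 0.082  0.997  0.011]
 [ 0.997 -0.082  0.003]
 [ 0.004  0.011 -1.   ]]
(array([ 0.  , -0.06,  3.39]), array([-0.001, -0.004, -0.   ]))
```

Spot on. I'm lowering and releasing.

Call:
{"method": "arm_command", "body": {
  "series": [
    [[0, 0, 1], [0, 0, 0], 1],
    [[0, 0, 2], [0, 0, 0], 1],
    [[0, 0, 2.8], [0, 0, 0], 1],
    [[0, 0, 3.2], [0, 0, 0], 1],
    [[0, 0, 3.4], [0, 0, 0], 1],
    [[0, 0, 3.4], [0, 0, 0], 1],
    [[0, 0, 3.4], [0, 0, 0], 1]
  ]
}}

```text
time: 26.3
tool_pos: [0.4446, 0.2023, 0.0133]
tcp_rot: [0.736, 0.677, 0.005, 0.003]
wrist_force: [-0.4, -0.2, -1.6]
gripper_width: 0.0083
```

Call:
{"method": "arm_command", "body": {
  "series": [
    [[0, 0, 0], [0, 0, 0], 0.7],
    [[0, 0, 0], [0, 0, 0], 0.3],
    [[0, 0, 0], [0, 0, 0], 0.2],
    [[0, 0, -1], [0, 0, 0], 0.2],
    [[0, 0, -3], [0, 0, 0], 0.2],
    [[0, 0, -6], [0, 0, 0], 0.2],
    [[0, 0, -9], [0, 0, 0], 0.2],
    [[0, 0, -9], [0, 0, 0], 0.2]
  ]
}}

```text
time: 26.97
tool_pos: [0.4469, 0.2031, 0.1089]
tcp_rot: [0.735, 0.677, 0.009, 0.005]
wrist_force: [0.2, 0.5, 0.7]
gripper_width: 0.0339
```

```bash
python3 - <<'E'
from h import *
st(); print(rows([.450,.355,.12],down(4)))
E
```

```text
t 26.9667 tcp [0.4469 0.2031 0.1089] q [ 2.860e-01  3.510e-01  1.896e+00 -1.000e-03  8.740e-01  3.690e-01] F [0.2 0.5 0.7] w 0.0339
[[ 0.082  0.996  0.02 ]
 [ 0.997 -0.082  0.005]
 [ 0.007  0.02  -1.   ]]
(array([15.17, -0.91, -1.02]), array([ 0.02 , -0.006, -0.152]))
```

Call:
{"method": "arm_command", "body": {
  "series": [
    [[3.5, 0, -1], [0.01, 0, -0.03], 0.2],
    [[7.5, -0.3, -1], [0.02, -0.006, -0.07], 0.2],
    [[11.5, -0.6, -1], [0.02, -0.006, -0.12], 0.2],
    [[15, -0.9, -1], [0.02, -0.006, -0.152], 0.2],
    [[15.2, -0.9, -1], [0.02, -0.006, -0.152], 0.2],
    [[15.2, -0.9, -1], [0.02, -0.006, -0.152], 0.2],
    [[15.2, -0.9, -1], [0.02, -0.006, -0.152], 0.2]
  ]
}}

```text
time: 27.55
tool_pos: [0.4462, 0.3537, 0.1138]
tcp_rot: [0.682, 0.732, -0.004, -0.002]
wrist_force: [0.3, -0.3, -0.5]
gripper_width: 0.0344
```

```bash
python3 - <<'E'
from h import *
st(); print(rows([.450,.355,.009],down(4)))
E
python3 m3.py top5
```

```text
t 27.55 tcp [0.4462 0.3537 0.1138] q [0.548 0.451 1.696 0.002 1.005 0.477] F [ 0.3 -0.3 -0.5] w 0.0344
[[-0.07   0.997 -0.009]
 [ 0.998  0.07  -0.004]
 [-0.003 -0.009 -1.   ]]
(array([ 0.14,  0.48, 10.48]), array([-0.009,  0.003,  0.001]))
tray z0.03 307 mean [617.  373.1] rect [613.9 373.9] [122.7 114.2] ang -6.04
tray z0.03 317 mean [445.7 202.5] rect [446.5 202. ] [118.3 116.7] ang -4.56
tray z0.033 267 mean [615.8 371.6] rect [613.2 373.1] [122.1 113.5] ang -6.53
tray z0.033 315 mean [445.4 202.1] rect [446.2 201.7] [118.  116.7] ang -4.82
board bar 93 mean [ 516.2 -114.1] rect [ 517. -115.] [12.3 60.9] ang 0.42
board bar 172 mean [ 517.8 -216.4] rect [ 517.8 -220. ] [ 12.3 131.2] ang 0.43
```

Tray B lies about 2 mm off the pad's centre in both x and y by the same camera. I'll go back and shift it before stacking.

```bash
python3 - <<'E'
from h import *
print(rows([.4446,.2023,.11],down(-4.7,.69)))
E
```

```text
(array([-15.03,  -1.21,   0.44]), array([-0.021,  0.003,  0.152]))
```

Call:
{"method": "arm_command", "body": {
  "series": [
    [[-3.5, 0, 0], [0, 0, 0.03], 0.2],
    [[-7.5, -0.4, 0], [-0.01, 0, 0.07], 0.2],
    [[-11.5, -0.8, 0], [-0.02, 0, 0.12], 0.2],
    [[-15, -1.2, 0], [-0.021, 0.003, 0.152], 0.2],
    [[-15, -1.2, 2], [-0.021, 0.003, 0.152], 0.2],
    [[-15, -1.2, 4], [-0.021, 0.003, 0.152], 0.2],
    [[-15, -1.2, 5], [-0.021, 0.003, 0.152], 0.2],
    [[-15, -1.2, 5], [-0.021, 0.003, 0.152], 0.2]
  ]
}}

```text
time: 28.27
tool_pos: [0.4429, 0.2018, 0.0627]
tcp_rot: [0.736, 0.677, 0.003, 0.003]
wrist_force: [0.3, 0.5, -1.0]
gripper_width: 0.0341
```

Call:
{"method": "arm_command", "body": {
  "series": [
    [[0, 0, 0], [0, 0, 0], 0.2],
    [[0, 0, 0], [0, 0, 0], 0.2],
    [[0, 0, 0], [0, 0, 0], 0.2]
  ]
}}

```text
time: 28.52
tool_pos: [0.4456, 0.204, 0.0652]
tcp_rot: [0.735, 0.678, 0.005, 0.005]
wrist_force: [0.6, 0.9, -0.0]
gripper_width: 0.0343
```

```bash
python3 - <<'E'
from h import *
st();print(rows([.4446,.2023,.0133],down(-4.7,.69)))
E
```

```text
t 28.5167 tcp [0.4456 0.204  0.0652] q [ 0.291  0.425  1.928 -0.005  0.774  0.377] F [ 0.6  0.9 -0. ] w 0.0343
[[ 0.082  0.997  0.014]
 [ 0.997 -0.082  0.   ]
 [ 0.001  0.014 -1.   ]]
(array([-0.19, -0.16,  5.19]), array([ 0.002, -0.001,  0.   ]))
```

Next: down, grip, lift slightly, shift about −2 mm in x and y, set down, release and retract.

Call:
{"method": "arm_command", "body": {
  "series": [
    [[-0.2, -0.15, 2], [0, 0, 0], 0.2],
    [[-0.2, -0.15, 4], [0, 0, 0], 0.2],
    [[-0.2, -0.15, 5.1], [0, 0, 0], 0.2],
    [[-0.2, -0.15, 5.1], [0, 0, 0], 0.2],
    [[-0.2, -0.15, 5.1], [0, 0, 0], 1],
    [[-0.2, -0.15, 5.1], [0, 0, 0], 1],
    [[-0.2, -0.15, 5.1], [0, 0, 0], 1],
    [[-0.2, -0.15, 5.1], [0, 0, 0], 1]
  ]
}}

```text
time: 29.18
tool_pos: [0.4448, 0.2021, 0.0145]
tcp_rot: [0.736, 0.677, 0.006, 0.005]
wrist_force: [-0.0, 1.5, 2.6]
gripper_width: 0.0086
```

Call:
{"method": "arm_command", "body": {
  "series": [
    [[0, 0, -0.3], [0, 0, 0], 1],
    [[0, 0, -0.5], [0, 0, 0], 1],
    [[-0.2, -0.2, -0.5], [0, 0, 0], 1],
    [[-0.22, -0.2, -0.5], [0, 0, 0], 1],
    [[-0.22, -0.2, -0.5], [0, 0, 0], 1],
    [[-0.22, -0.2, -0.5], [0, 0, 0], 1]
  ]
}}

```text
time: 29.68
tool_pos: [0.4415, 0.1995, 0.0182]
tcp_rot: [0.736, 0.677, 0.005, 0.004]
wrist_force: [0.9, -0.2, -1.7]
gripper_width: 0.0084
```

```bash
python3 - <<'E'
from h import *
st();print(rows([.4426,.2001,.0128],down(-4.7,.69)))
E
```

```text
t 29.6833 tcp [0.4415 0.1995 0.0182] q [ 0.285  0.505  1.971 -0.006  0.654  0.372] F [ 0.9 -0.2 -1.7] w 0.0084
[[ 0.082  0.997  0.012]
 [ 0.997 -0.082 -0.   ]
 [ 0.001  0.012 -1.   ]]
(array([0.06, 0.1 , 0.54]), array([ 0.   , -0.001, -0.   ]))
```

Call:
{"method": "arm_command", "body": {
  "series": [
    [[0.06, 0.1, 0.1], [0, 0, 0], 1],
    [[0.06, 0.1, 0.25], [0, 0, 0], 1],
    [[0.06, 0.1, 0.4], [0, 0, 0], 1],
    [[0.06, 0.1, 0.48], [0, 0, 0], 1],
    [[0.06, 0.1, 0.48], [0, 0, 0], 1],
    [[0.06, 0.1, 0.48], [0, 0, 0], 0.7],
    [[0.06, 0.1, 0.48], [0, 0, 0], 0.3],
    [[0.06, 0.1, 0.48], [0, 0, 0], 0.2]
  ]
}}

```text
time: 30.35
tool_pos: [0.443, 0.2002, 0.0135]
tcp_rot: [0.736, 0.677, 0.005, 0.004]
wrist_force: [-0.4, -1.0, 1.0]
gripper_width: 0.0339
```

Call:
{"method": "arm_command", "body": {
  "series": [
    [[0, 0, -1], [0, 0, 0], 0.2],
    [[0, 0, -3], [0, 0, 0], 0.2],
    [[0, 0, -6], [0, 0, 0], 0.2],
    [[0, 0, -10], [0, 0, 0], 0.2],
    [[3.5, 0, -10.5], [0.01, 0, -0.03], 0.2],
    [[7.5, -0.3, -10.5], [0.012, -0.003, -0.07], 0.2],
    [[11.5, -0.6, -10.5], [0.012, -0.003, -0.12], 0.2],
    [[15, -0.9, -10.5], [0.012, -0.003, -0.152], 0.2]
  ]
}}

```text
time: 31.02
tool_pos: [0.4452, 0.3528, 0.12]
tcp_rot: [0.681, 0.732, 0.0, 0.002]
wrist_force: [1.0, -0.3, 0.5]
gripper_width: 0.034
```

Call:
{"method": "arm_command", "body": {
  "series": [
    [[0, 0, 0], [0, 0, 0], 0.2],
    [[0, 0, 0], [0, 0, 0], 0.2],
    [[0, 0, 0], [0, 0, 0], 0.2]
  ]
}}

```text
time: 31.27
tool_pos: [0.4442, 0.3499, 0.1186]
tcp_rot: [0.682, 0.732, -0.002, 0.001]
wrist_force: [-0.4, -0.1, -0.2]
gripper_width: 0.0342
```

```bash
python3 - <<'E'
from h import *
st(); print(rows([.450,.355,.05],down(4)))
E
python3 m3.py top6 | grep tray; python3 - <<'E'
from h import *
c=cap('side'); W=world(c); Z=W[...,2]; np.savez('side6.npz',W=W,col=c['color'])
m=(abs(Z-.03)<.006)&(abs(W[...,0]-.45)<.08)&(abs(W[...,1]-.355)<.08); P=W[m]; print('trayC side',cv2.minAreaRect((P[:,:2]*1000).astype(np.float32)))
E
```

```text
t 31.2667 tcp [0.4442 0.3499 0.1186] q [ 0.547  0.436  1.706 -0.004  1.001  0.479] F [-0.4 -0.1 -0.2] w 0.0342
[[-0.07   0.998 -0.   ]
 [ 0.998  0.07  -0.004]
 [-0.004 -0.    -1.   ]]
(array([0.5 , 0.62, 6.85]), array([-0.   ,  0.004,  0.001]))
tray z0.03 304 mean [616.5 371.1] rect [613.3 373.9] [122.3 115.2] ang -6.53
tray z0.03 327 mean [444.7 201.3] rect [444.8 200. ] [118.5 117.1] ang -4.94
tray z0.033 253 mean [616.3 370.6] rect [613.7 373.3] [121.6 112.8] ang -6.47
tray z0.033 312 mean [444.2 201.2] rect [444.6 199.8] [118.  116.6] ang -4.82
trayC side ((450.4842529296875, 361.1007385253906), (123.76553344726562, 122.65908813476562), 4.769964694976807)
```

Call:
{"method": "arm_command", "body": {
  "series": [
    [[0.5, 0.5, 2], [0, 0.004, 0], 0.2],
    [[0.5, 0.5, 5], [0, 0.004, 0], 0.2],
    [[0.5, 0.5, 6.8], [0, 0.004, 0], 0.2],
    [[0.5, 0.5, 6.8], [0, 0.004, 0], 0.2],
    [[0.5, 0.5, 6.8], [0, 0.004, 0], 0.2]
  ]
}}

```text
time: 31.78
tool_pos: [0.4488, 0.3539, 0.0499]
tcp_rot: [0.683, 0.731, -0.001, -0.001]
wrist_force: [-0.1, 0.4, 0.9]
gripper_width: 0.0341
```

```bash
python3 - <<'E'
from h import *
st(); print(rows([.4485,.3554,.009],down(4)))
E
```

```text
t 31.7833 tcp [0.4488 0.3539 0.0499] q [5.470e-01 5.390e-01 1.745e+00 1.000e-03 8.600e-01 4.780e-01] F [-0.1  0.4  0.9] w 0.0341
[[-0.068  0.998 -0.002]
 [ 0.998  0.068 -0.001]
 [-0.001 -0.002 -1.   ]]
(array([ 0.16, -0.01,  4.09]), array([-0.002,  0.001, -0.002]))
```

Call:
{"method": "arm_command", "body": {
  "series": [
    [[0.15, 0, 1.5], [0, 0, 0], 0.2],
    [[0.15, 0, 3], [0, 0, 0], 0.2],
    [[0.15, 0, 3.9], [0, 0, 0], 0.2],
    [[0.15, 0, 4], [0, 0, 0], 0.2],
    [[0.15, 0, 4], [0, 0, 0], 0.2],
    [[0.15, 0, 4], [0, 0, 0], 0.2]
  ]
}}

```text
time: 32.28
tool_pos: [0.4501, 0.3573, 0.0115]
tcp_rot: [0.682, 0.731, 0.001, 0.0]
wrist_force: [0.0, 0.4, 0.6]
gripper_width: 0.0342
```

Call:
{"method": "arm_command", "body": {
  "series": [
    [[0, 0, 0], [0, 0, 0], 1],
    [[0, 0, 0], [0, 0, 0], 1],
    [[0, 0, 0], [0, 0, 0], 1],
    [[0, 0, 0], [0, 0, 0], 1],
    [[0, 0, 0], [0, 0, 0], 1]
  ]
}}

```text
time: 32.7
tool_pos: [0.4499, 0.3574, 0.0115]
tcp_rot: [0.682, 0.731, 0.001, 0.0]
wrist_force: [-0.9, -0.4, 5.4]
gripper_width: 0.0082
```

```bash
cat >> h.py <<'E'
def carry(a_turn,p):
    s=st(); r=R.from_euler('z',a_turn,degrees=True)*R.from_quat(s['tcp_rot']); print(rows(p,r,s))
E
python3 - <<'E'
from h import *
carry(-8.7,[.4426,.1999,.11])
E
```

```text
t 32.7 tcp [0.4499 0.3574 0.0115] q [5.510e-01 5.990e-01 1.763e+00 1.000e-03 7.780e-01 4.800e-01] F [-0.9 -0.4  5.4] w 0.0082
[[-0.07   0.998  0.002]
 [ 0.998  0.07   0.002]
 [ 0.002  0.002 -1.   ]]
(array([-15.65,  -1.81,  -9.87]), array([-0.   , -0.   ,  0.152]))
```

Call:
{"method": "arm_command", "body": {
  "series": [
    [[0, 0, -1], [0, 0, 0], 1],
    [[0, 0, -3], [0, 0, 0], 1],
    [[0, 0, -6], [0, 0, 0], 1],
    [[0, 0, -9.9], [0, 0, 0], 1],
    [[-3.5, -0.4, -9.9], [0, 0, 0.03], 1],
    [[-7.5, -0.9, -9.9], [0, 0, 0.07], 1],
    [[-11.5, -1.3, -9.9], [0, 0, 0.12], 1],
    [[-14.5, -1.8, -9.9], [0, 0, 0.152], 1]
  ]
}}

```text
time: 33.37
tool_pos: [0.4408, 0.2089, 0.1102]
tcp_rot: [0.736, 0.677, 0.0, 0.0]
wrist_force: [-0.1, -0.7, -2.3]
gripper_width: 0.0085
```

Call:
{"method": "arm_command", "body": {
  "series": [
    [[-0.9, 0.1, 0], [0, 0, 0], 1],
    [[-0.9, 0.1, 0], [0, 0, 0], 1],
    [[-0.9, 0.1, 0], [0, 0, 0], 1]
  ]
}}

```text
time: 33.62
tool_pos: [0.4423, 0.2022, 0.1099]
tcp_rot: [0.736, 0.677, 0.001, -0.0]
wrist_force: [-0.3, 0.8, -0.9]
gripper_width: 0.0087
```

```bash
python3 - <<'E'
from h import *
st(); print(rows([.4428,.2019,.06],down(-4.7)))
E
```

```text
t 33.6167 tcp [0.4423 0.2022 0.1099] q [0.286 0.352 1.89  0.002 0.898 0.368] F [-0.3  0.8 -0.9] w 0.0087
[[ 0.083  0.997  0.001]
 [ 0.997 -0.083  0.002]
 [ 0.002  0.001 -1.   ]]
(array([-0.03,  0.05,  4.99]), array([ 0.001, -0.002, -0.001]))
```

Call:
{"method": "arm_command", "body": {
  "series": [
    [[0, 0.05, 2], [0, 0, 0], 1],
    [[0, 0.05, 4], [0, 0, 0], 1],
    [[0, 0.05, 5.5], [0, 0, 0], 1],
    [[0, 0.05, 6], [0, 0, 0], 1],
    [[0, 0.05, 6], [0, 0, 0], 1],
    [[0, 0.05, 6], [0, 0, 0], 1]
  ]
}}

```text
time: 34.12
tool_pos: [0.4427, 0.203, 0.0496]
tcp_rot: [0.735, 0.678, 0.001, -0.0]
wrist_force: [-0.3, -0.9, -1.5]
gripper_width: 0.0083
```

```bash
python3 - <<'E'
from h import *
st(); print(rows([.4428,.2019,.0442],down(-4.7)))
E
```

```text
t 34.1167 tcp [0.4427 0.203  0.0496] q [2.870e-01 4.540e-01 1.937e+00 1.000e-03 7.500e-01 3.670e-01] F [-0.3 -0.9 -1.5] w 0.0083
[[ 0.081  0.997  0.001]
 [ 0.997 -0.081  0.001]
 [ 0.001  0.001 -1.   ]]
(array([-0.11,  0.02,  0.54]), array([ 0.001, -0.001,  0.001]))
```

Call:
{"method": "arm_command", "body": {
  "series": [
    [[-0.1, 0, 0.2], [0, 0, 0], 1],
    [[-0.1, 0, 0.4], [0, 0, 0], 1],
    [[-0.1, 0, 0.52], [0, 0, 0], 1],
    [[-0.1, 0, 0.52], [0, 0, 0], 1],
    [[-0.1, 0, 0.52], [0, 0, 0], 0.7],
    [[-0.1, 0, 0.52], [0, 0, 0], 0.3],
    [[-0.1, 0, 0.52], [0, 0, 0], 0.2]
  ]
}}

```text
time: 34.7
tool_pos: [0.4425, 0.2011, 0.0444]
tcp_rot: [0.736, 0.677, 0.001, -0.0]
wrist_force: [0.2, -0.3, -0.2]
gripper_width: 0.0341
```

Call:
{"method": "arm_command", "body": {
  "series": [
    [[0, 0, -1], [0, 0, 0], 0.2],
    [[0, 0, -3], [0, 0, 0], 0.2],
    [[0, 0, -6], [0, 0, 0], 0.2],
    [[0, 0, -8], [0, 0, 0], 0.2],
    [[3, 3.5, -8], [0, 0, 0], 0.2],
    [[6, 6.5, -8], [0, 0, 0.02], 0.2],
    [[9, 9.5, -8], [0, 0, 0.02], 0.2],
    [[12, 12, -8], [0, 0, 0.03], 0.2]
  ]
}}

```text
time: 35.37
tool_pos: [0.5711, 0.3093, 0.1259]
tcp_rot: [0.746, 0.666, 0.001, 0.0]
wrist_force: [0.4, -0.5, -0.0]
gripper_width: 0.034
```

Call:
{"method": "arm_command", "body": {
  "series": [
    [[2, 2, 0], [0, 0, 0], 0.2],
    [[4, 3.5, 0], [0, 0, 0], 0.2],
    [[4, 3.5, 0], [0, 0, 0], 0.2],
    [[4, 3.5, 0], [0, 0, 0], 0.2]
  ]
}}

```text
time: 35.7
tool_pos: [0.6092, 0.345, 0.1248]
tcp_rot: [0.745, 0.667, 0.001, -0.0]
wrist_force: [-0.4, -0.1, -0.1]
gripper_width: 0.034
```

```bash
python3 - <<'E'
from h import *
st(); print(rows([.612,.374,.05],down(-6.3)))
E
python3 m3.py top7
```

```text
t 35.7 tcp [0.6092 0.345  0.1248] q [4.160e-01 5.950e-01 1.383e+00 1.000e-03 1.162e+00 5.280e-01] F [-0.4 -0.1 -0.1] w 0.034
[[ 0.111  0.994  0.001]
 [ 0.994 -0.111  0.001]
 [ 0.001  0.001 -1.   ]]
(array([ 2.9 , -0.05,  7.48]), array([ 0.001, -0.001, -0.001]))
tray z0.03 392 mean [476.8 198.1] rect [476.4 196.4] [116.   46.4] ang -4.38
tray z0.03 459 mean [416.2 202.4] rect [412.9 200.7] [114.3  54.7] ang -5.07
tray z0.033 476 mean [476.1 196.4] rect [475.8 196. ] [115.5  47.2] ang -4.82
tray z0.033 517 mean [416.1 201.8] rect [414.4 202.3] [118.6  54.3] ang -3.24
tray z0.063 322 mean [444.4 201. ] rect [444.3 200.3] [117.7 116.7] ang -4.54
board bar 100 mean [ 516.7 -115.1] rect [ 517. -115.] [12.3 60.9] ang 0.42
board bar 174 mean [ 517.8 -216.3] rect [ 517.8 -220. ] [ 12.3 131.2] ang 0.43
```

```bash
python3 - <<'E'
from h import *
c=cap('side'); W=world(c); Z=W[...,2]
def f(W,n):
    Z=W[...,2]; m=(abs(Z-.03)<.006)&(abs(W[...,0]-.61)<.1)&(abs(W[...,1]-.375)<.1); P=W[m]; print(n,len(P),cv2.minAreaRect((P[:,:2]*1000).astype(np.float32)),np.median(P,0))
f(W,'now'); f(np.load('side6.npz')['W'],'t31'); f(np.load('side1.npz')['W'],'t2')
a=c['color'][150:280,130:290,::-1]
cv2.imwrite('pics/s8.png',cv2.resize(a,None,fx=4.6,fy=4.6,interpolation=cv2.INTER_CUBIC))
E
```

```text
now 270 ((613.8583984375, 380.027587890625), (120.8735122680664, 122.0323715209961), 83.91220092773438) [0.61354292 0.38149413 0.02841973]
t31 277 ((595.0987548828125, 382.24981689453125), (120.78431701660156, 162.0966339111328), 83.50917053222656) [0.6141563  0.38092607 0.02887204]
t2 288 ((593.5051879882812, 372.47955322265625), (139.3197021484375, 162.994140625), 84.96222686767578) [0.61316124 0.37596561 0.02877916]
```

View pics/s8.png

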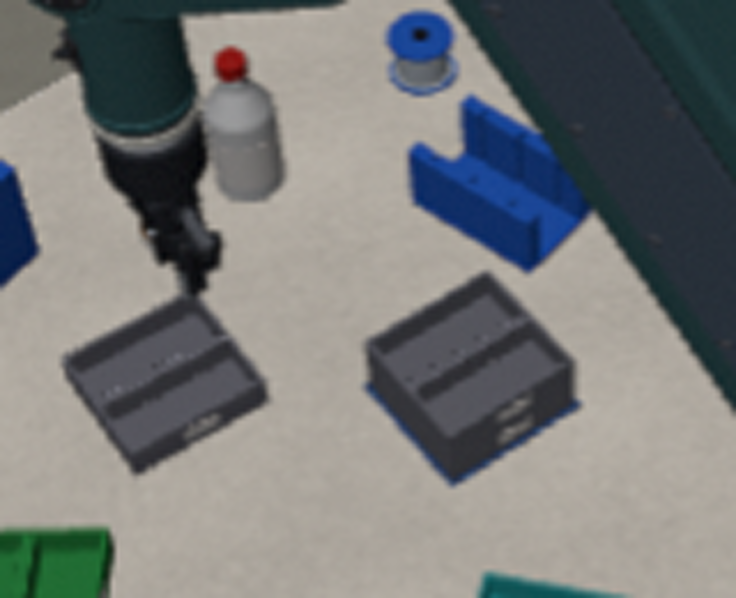

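The two-tray stack is square on the pad at (470,380), with both labels on the same side. Tray A is unmoved at (165,385).

Call:
{"method": "arm_command", "body": {
  "series": [
    [[2, 0, 1.5], [0, 0, 0], 0.2],
    [[2.9, 0, 4], [0, 0, 0], 0.2],
    [[2.9, 0, 6.5], [0, 0, 0], 0.2],
    [[2.9, 0, 7.5], [0, 0, 0], 0.2],
    [[2.9, 0, 7.5], [0, 0, 0], 0.2],
    [[2.9, 0, 7.5], [0, 0, 0], 0.2],
    [[2.9, 0, 7.5], [0, 0, 0], 0.2]
  ]
}}

```text
time: 36.38
tool_pos: [0.6126, 0.3729, 0.0511]
tcp_rot: [0.746, 0.666, 0.001, 0.0]
wrist_force: [-0.4, 0.8, -0.1]
gripper_width: 0.0339
```

```bash
python3 - <<'E'
from h import *
st(); print(rows([.612,.3738,.010],down(-6.5)))
E
```

```text
t 36.3833 tcp [0.6126 0.3729 0.0511] q [4.500e-01 6.950e-01 1.393e+00 1.000e-03 1.051e+00 5.630e-01] F [-0.4  0.8 -0.1] w 0.0339
[[ 0.113  0.994  0.002]
 [ 0.994 -0.113  0.002]
 [ 0.002  0.002 -1.   ]]
(array([ 0.07, -0.08,  4.11]), array([ 0.002, -0.002,  0.001]))
```

Call:
{"method": "arm_command", "body": {
  "series": [
    [[0.05, -0.1, 1.5], [0, 0, 0], 0.2],
    [[0.05, -0.1, 3], [0, 0, 0], 0.2],
    [[0.05, -0.1, 3.9], [0, 0, 0], 0.2],
    [[0.05, -0.1, 4.1], [0, 0, 0], 0.2],
    [[0.05, -0.1, 4.1], [0, 0, 0], 0.2],
    [[0.05, -0.1, 4.1], [0, 0, 0], 0.2]
  ]
}}

```text
time: 36.88
tool_pos: [0.6116, 0.374, 0.0094]
tcp_rot: [0.746, 0.666, 0.001, 0.0]
wrist_force: [0.7, 0.8, -0.5]
gripper_width: 0.0341
```

Call:
{"method": "arm_command", "body": {
  "series": [
    [[0, 0, 0], [0, 0, 0], 1],
    [[0, 0, 0], [0, 0, 0], 1],
    [[0, 0, 0], [0, 0, 0], 1],
    [[0, 0, 0], [0, 0, 0], 1],
    [[0, 0, 0], [0, 0, 0], 1]
  ]
}}

```text
time: 37.3
tool_pos: [0.6119, 0.3742, 0.0097]
tcp_rot: [0.746, 0.666, 0.002, 0.0]
wrist_force: [0.1, -0.4, 5.9]
gripper_width: 0.0088
```

```bash
python3 - <<'E'
from h import *
carry(1.8,[.4426,.2000,.15])
E
```

```text
t 37.3 tcp [0.6119 0.3742 0.0097] q [4.520e-01 7.440e-01 1.414e+00 1.000e-03 9.810e-01 5.640e-01] F [ 0.1 -0.4  5.9] w 0.0088
[[ 0.112  0.994  0.002]
 [ 0.994 -0.112  0.002]
 [ 0.002  0.002 -1.   ]]
(array([-19.18, -14.84, -14.1 ]), array([ 0.   ,  0.   , -0.031]))
```

Call:
{"method": "arm_command", "body": {
  "series": [
    [[0, 0, -1], [0, 0, 0], 1],
    [[0, 0, -4], [0, 0, 0], 1],
    [[0, 0, -8], [0, 0, 0], 1],
    [[0, 0, -12], [0, 0, 0], 1],
    [[-3, -2.3, -14], [0, 0, 0], 1],
    [[-6, -4.6, -14], [0, 0, -0.01], 1],
    [[-9, -7, -14], [0, 0, -0.02], 1],
    [[-12, -9.3, -14], [0, 0, -0.03], 1]
  ]
}}

```text
time: 37.97
tool_pos: [0.5033, 0.2638, 0.1491]
tcp_rot: [0.735, 0.678, 0.001, -0.0]
wrist_force: [-0.0, -0.8, -1.5]
gripper_width: 0.0089
```

Call:
{"method": "arm_command", "body": {
  "series": [
    [[-3, -2.3, 0], [0, 0, 0], 1],
    [[-6, -4.6, 0], [0, 0, 0], 1],
    [[-7.1, -5.5, 0], [0, 0, 0], 1],
    [[-7.1, -5.5, 0], [0, 0, 0], 1],
    [[-7.1, -5.5, 0], [0, 0, 0], 1],
    [[-7.1, -5.5, 0], [0, 0, 0], 1]
  ]
}}

```text
time: 38.47
tool_pos: [0.4458, 0.1992, 0.1488]
tcp_rot: [0.736, 0.677, 0.002, 0.0]
wrist_force: [0.3, 0.2, -2.4]
gripper_width: 0.0089
```

```bash
python3 - <<'E'
from h import *
st(); print(rows([.4426,.2003,.078],down(-4.7)))
E
```

```text
t 38.4667 tcp [0.4458 0.1992 0.1488] q [2.780e-01 2.970e-01 1.847e+00 1.000e-03 9.950e-01 3.600e-01] F [ 0.3  0.2 -2.4] w 0.0089
[[ 0.082  0.997  0.003]
 [ 0.997 -0.082  0.002]
 [ 0.002  0.002 -1.   ]]
(array([ 0.06, -0.34,  7.08]), array([ 0.002, -0.002, -0.   ]))
```

Call:
{"method": "arm_command", "body": {
  "series": [
    [[0.1, -0.3, 2], [0, 0, 0], 1],
    [[0.1, -0.3, 4.5], [0, 0, 0], 1],
    [[0.1, -0.3, 6.5], [0, 0, 0], 1],
    [[0.1, -0.3, 7], [0, 0, 0], 1],
    [[0.1, -0.3, 7], [0, 0, 0], 1],
    [[0.1, -0.3, 7], [0, 0, 0], 1]
  ]
}}

```text
time: 38.97
tool_pos: [0.4425, 0.2005, 0.0784]
tcp_rot: [0.735, 0.678, 0.001, -0.0]
wrist_force: [0.4, 0.1, -1.9]
gripper_width: 0.0086
```

```bash
python3 - <<'E'
from h import *
st(); print(rows([.4426,.2003,.0725],down(-4.7)))
E
```

```text
t 38.9667 tcp [0.4425 0.2005 0.0784] q [2.830e-01 4.030e-01 1.918e+00 1.000e-03 8.200e-01 3.630e-01] F [ 0.4  0.1 -1.9] w 0.0086
[[ 0.082  0.997  0.001]
 [ 0.997 -0.082  0.001]
 [ 0.001  0.001 -1.   ]]
(array([-0.02,  0.01,  0.59]), array([ 0.001, -0.001,  0.   ]))
```

Call:
{"method": "arm_command", "body": {
  "series": [
    [[0, 0, 0.2], [0, 0, 0], 1],
    [[0, 0, 0.45], [0, 0, 0], 1],
    [[0, 0, 0.58], [0, 0, 0], 1],
    [[0, 0, 0.58], [0, 0, 0], 1],
    [[0, 0, 0.58], [0, 0, 0], 0.7],
    [[0, 0, 0.58], [0, 0, 0], 0.3],
    [[0, 0, 0.58], [0, 0, 0], 0.2]
  ]
}}

```text
time: 39.55
tool_pos: [0.4418, 0.2, 0.0727]
tcp_rot: [0.736, 0.677, 0.001, -0.0]
wrist_force: [-0.7, 0.5, 0.2]
gripper_width: 0.0341
```

Call:
{"method": "arm_command", "body": {
  "series": [
    [[0, 0, -1], [0, 0, 0], 0.2],
    [[0, 0, -3], [0, 0, 0], 0.2],
    [[0, 0, -6], [0, 0, 0], 0.2],
    [[0, 0, -10], [0, 0, 0], 0.2],
    [[-3.5, 0, -12], [0, 0, 0.1], 0.5],
    [[-7.5, 0, -12], [0, 0, 0.2], 1],
    [[-11.5, 0, -12], [0, 0, 0.3], 1],
    [[-15.5, 0, -12], [0, 0, 0.4], 1]
  ]
}}

```text
time: 40.22
tool_pos: [0.4288, 0.0441, 0.1939]
tcp_rot: [0.856, 0.516, 0.002, 0.001]
wrist_force: [0.6, -0.2, -0.0]
gripper_width: -0.0002
```

Call:
{"method": "arm_command", "body": {
  "series": [
    [[-4, 2, 0], [0, 0, 0.12], 1],
    [[-8, 3.5, 0], [0, 0, 0.24], 1],
    [[-12, 5, 0], [0, 0, 0.36], 1],
    [[-16, 6, 0], [0, 0, 0.48], 1],
    [[-19.5, 6, 0], [0, 0, 0.6], 1],
    [[-23, 6, 0], [0, 0, 0.72], 1],
    [[-26.5, 6, 0], [0, 0, 0.84], 1],
    [[-30, 6, 0], [0, 0, 0.96], 1]
  ]
}}

```text
time: 40.88
tool_pos: [0.3417, -0.2498, 0.1928]
tcp_rot: [0.998, 0.061, 0.001, -0.0]
wrist_force: [0.7, 0.0, -0.1]
gripper_width: -0.0005
```

```bash
python3 - <<'E'
from h import *
st(); print(rows([.38,-.438,.2],down(-90)))
E
python3 m3.py top8; python3 - <<'E'
from h import *
d=np.load('top8.npz'); W=d['W']; col=d['col'];hsv=cv2.cvtColor(col,cv2.COLOR_RGB2HSV)
o=(hsv[...,1]>150)&(hsv[...,0]<16)&(abs(W[...,0]-.446)<.05)&(abs(W[...,1]+.44)<.04); P=W[o]
print(len(P)); 
if len(P): print(P[np.argsort(-P[:,2])][::5].round(3))
a=col[120:250,120:380,::-1]
cv2.imwrite('pics/t9.png',np.clip(255*(cv2.resize(col[120:260,120:450,::-1],None,fx=2.4,fy=2.4,interpolation=cv2.INTER_CUBIC)/255.)**.6,0,255).astype(np.uint8))
E
```

```text
t 40.8833 tcp [ 0.3417 -0.2498  0.1928] q [-7.960e-01  1.470e-01  1.921e+00  1.000e-03  1.073e+00  6.520e-01] F [ 0.7  0.  -0.1] w -0.0005
[[ 0.993  0.122  0.001]
 [ 0.122 -0.993  0.   ]
 [ 0.001 -0.    -1.   ]]
(array([ 1.51, 19.14, -0.72]), array([-0.   , -0.001,  0.122]))
tray z0.063 1037 mean [444.4 200.1] rect [443.1 199.2] [116.  115.4] ang -4.24
tray z0.093 332 mean [442.9 201.5] rect [443.7 201. ] [118.2 116.4] ang -4.66
board bar 91 mean [ 516.3 -114.7] rect [ 517. -115.] [12.3 60.8] ang 0.42
board bar 169 mean [ 517.6 -216.4] rect [ 517.8 -220. ] [ 12.3 131.2] ang 0.43
42
[[ 0.429 -0.434  0.099]
 [ 0.43  -0.429  0.095]
 [ 0.427 -0.439  0.093]
 [ 0.427 -0.446  0.09 ]
 [ 0.437 -0.437  0.08 ]
 [ 0.438 -0.428  0.076]
 [ 0.442 -0.432  0.065]
 [ 0.428 -0.456  0.047]
 [ 0.431 -0.441  0.044]]
```

View pics/t9.png

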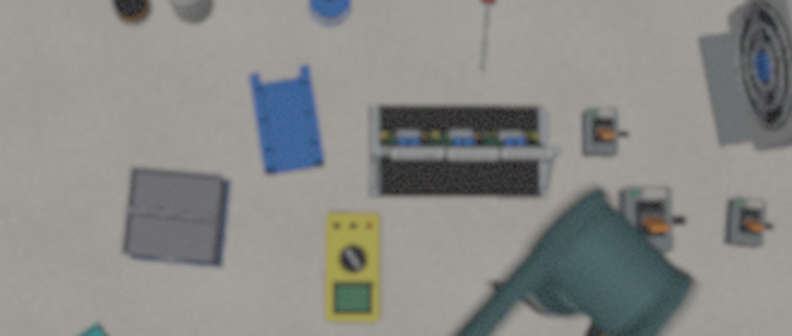

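The three-tray stack sits on the pad at (175,217), and the boards stand at (395–530,145). The paddle at (655,218) still leans to −x. Now the switch, with shut fingers.

Call:
{"method": "arm_command", "body": {
  "series": [
    [[0.3, 4, 0], [0, 0, 0.1], 1],
    [[0.6, 8, 0], [0, 0, 0.122], 1],
    [[0.9, 12, 0], [0, 0, 0.122], 1],
    [[1.2, 16, 0], [0, 0, 0.122], 1],
    [[1.5, 19.1, 0], [0, 0, 0.122], 1],
    [[1.5, 19.1, 0], [0, 0, 0.122], 1],
    [[1.5, 19.1, 0], [0, 0, 0.122], 1],
    [[1.5, 19.1, 0], [0, 0, 0.122], 1]
  ]
}}

```text
time: 41.6
tool_pos: [0.3818, -0.4348, 0.1918]
tcp_rot: [1.0, 0.003, -0.0, -0.001]
wrist_force: [0.5, -0.0, -0.1]
gripper_width: -0.0
```

```bash
python3 - <<'E'
from h import *
st(); print(rows([.38,-.438,.080],down(-90)))
E
```

```text
t 41.6 tcp [ 0.3818 -0.4348  0.1918] q [-9.700e-01  3.670e-01  1.604e+00  1.000e-03  1.173e+00  5.930e-01] F [ 0.5 -0.  -0.1] w -0.0
[[ 1.     0.007 -0.   ]
 [ 0.007 -1.     0.002]
 [-0.    -0.002 -1.   ]]
(array([-0.18,  0.35, 11.18]), array([-0.002,  0.   ,  0.007]))
```

Call:
{"method": "arm_command", "body": {
  "series": [
    [[-0.2, 0.3, 3], [0, 0, 0.007], 1],
    [[-0.2, 0.3, 7], [0, 0, 0.007], 1],
    [[-0.2, 0.3, 10], [0, 0, 0.007], 1],
    [[-0.2, 0.3, 11.2], [0, 0, 0.007], 1],
    [[-0.2, 0.3, 11.2], [0, 0, 0.007], 1],
    [[-0.2, 0.3, 11.2], [0, 0, 0.007], 1]
  ]
}}

```text
time: 42.1
tool_pos: [0.3799, -0.4369, 0.0798]
tcp_rot: [1.0, 0.0, -0.0, -0.001]
wrist_force: [-0.1, -0.3, 0.8]
gripper_width: 0.0002
```

Call:
{"method": "arm_command", "body": {
  "series": [
    [[1, 0, 0], [0, 0, 0], 1],
    [[2, 0, 0], [0, 0, 0], 1],
    [[3, 0, 0], [0, 0, 0], 1],
    [[4, 0, 0], [0, 0, 0], 1],
    [[5, 0, 0], [0, 0, 0], 1],
    [[5.8, 0, 0], [0, 0, 0], 1],
    [[6.2, 0, 0], [0, 0, 0], 1],
    [[6.2, 0, 0], [0, 0, 0], 1]
  ]
}}

```text
time: 42.77
tool_pos: [0.4435, -0.4388, 0.0796]
tcp_rot: [1.0, 0.0, 0.001, -0.0]
wrist_force: [0.5, -0.3, 0.6]
gripper_width: 0.0
```

Call:
{"method": "arm_command", "body": {
  "series": [
    [[0.1, 0, 0], [0, 0, 0], 1],
    [[0.2, 0, 0], [0, 0, 0], 1],
    [[0.2, 0, 0], [0, 0, 0], 1]
  ]
}}

```text
time: 43.02
tool_pos: [0.444, -0.4386, 0.0796]
tcp_rot: [1.0, -0.0, 0.0, -0.001]
wrist_force: [-0.1, -0.4, -0.5]
gripper_width: -0.0001
```

Call:
{"method": "arm_command", "body": {
  "series": [
    [[0.15, 0, 0], [0, 0, 0], 1],
    [[0.3, 0, 0], [0, 0, 0], 1],
    [[0.3, 0, 0], [0, 0, 0], 1]
  ]
}}

```text
time: 43.27
tool_pos: [0.4452, -0.4385, 0.0795]
tcp_rot: [1.0, -0.0, -0.002, -0.001]
wrist_force: [-5.3, -0.9, 1.1]
gripper_width: 0.0001
```

Call:
{"method": "arm_command", "body": {
  "series": [
    [[0.15, 0, 0], [0, 0, 0], 1],
    [[0.3, 0, 0], [0, 0, 0], 1],
    [[0.3, 0, 0], [0, 0, 0], 1]
  ]
}}

```text
time: 43.52
tool_pos: [0.4457, -0.4385, 0.0793]
tcp_rot: [1.0, 0.0, -0.004, -0.001]
wrist_force: [-14.6, -1.9, 4.5]
gripper_width: -0.0002
```

```bash
python3 - <<'E'
from h import *
st(); c=cap('side')
cv2.imwrite('pics/s10.png',cv2.resize(c['color'][90:200,320:440,::-1],None,fx=5,fy=5,interpolation=cv2.INTER_CUBIC))
E
```

```text
t 43.5167 tcp [ 0.4457 -0.4385  0.0793] q [-0.885  0.559  1.595 -0.005  0.994  0.688] F [-14.6  -1.9   4.5] w -0.0002
[[ 1.     0.001 -0.008]
 [ 0.001 -1.     0.003]
 [-0.008 -0.003 -1.   ]]
```

View pics/s10.png

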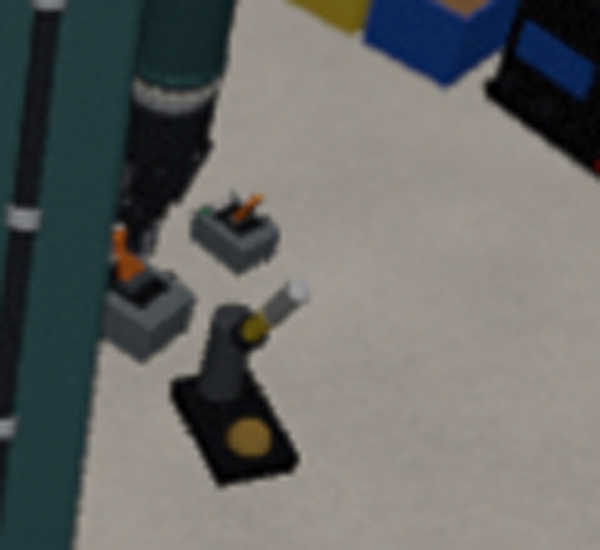

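The paddle at (125,255) now leans the other way, and it stopped firmly against its end stop at about 15 N, where I calculated. I'm backing off and doing the final checks.

Call:
{"method": "arm_command", "body": {
  "series": [
    [[-1, 0, 0], [0, 0, 0], 1],
    [[-4, 0, 0], [0, 0, 0], 1],
    [[-7, 0, 0], [0, 0, 0], 1],
    [[-7.5, 0, -3], [0, 0, 0], 1],
    [[-7.5, 0, -7], [0, 0, 0], 1],
    [[-7.5, 0, -11], [0, 0, 0], 1],
    [[-7.5, 3, -13], [0, 0, 0], 1],
    [[-9, 5, -14], [0, 0, 0], 1]
  ]
}}

```text
time: 44.23
tool_pos: [0.3633, -0.4922, 0.2248]
tcp_rot: [1.0, 0.001, 0.003, 0.004]
wrist_force: [1.1, -1.3, 0.1]
gripper_width: 0.0
```

Call:
{"method": "arm_command", "body": {
  "series": [
    [[-3, 2, 0], [0, 0, 0], 1],
    [[-6, 3, 0], [0, 0, 0], 1],
    [[-9, 4, 0], [0, 0, 0], 1],
    [[-9, 4, 0], [0, 0, 0], 1],
    [[-9, 4, 0], [0, 0, 0], 1]
  ]
}}

```text
time: 44.65
tool_pos: [0.2688, -0.5294, 0.2198]
tcp_rot: [1.0, -0.002, 0.001, -0.0]
wrist_force: [0.6, -0.8, -0.4]
gripper_width: -0.0001
```

```bash
python3 m3.py top9 | egrep "0.093|bar"; python3 - <<'E'
from h import *
st(); d=np.load('top9.npz'); W=d['W']; col=d['col'];hsv=cv2.cvtColor(col,cv2.COLOR_RGB2HSV)
o=(hsv[...,1]>150)&(hsv[...,0]<16)&(abs(W[...,0]-.446)<.05)&(abs(W[...,1]+.44)<.04); P=W[o]
print(len(P)); P=P[np.argsort(-P[:,2])]; print(P[::5].round(3))
cv2.imwrite('pics/t11.png',np.clip(255*(cv2.resize(col[120:260,120:450,::-1],None,fx=2.4,fy=2.4,interpolation=cv2.INTER_CUBIC)/255.)**.6,0,255).astype(np.uint8))
E
```

```text
tray z0.093 341 mean [443.2 202.4] rect [443.5 201.2] [117.9 116.7] ang -4.66
board bar 90 mean [ 516.1 -113.9] rect [ 517. -115.] [12.3 60.9] ang 0.42
board bar 170 mean [ 517.7 -216.4] rect [ 517.8 -220. ] [ 12.3 131.2] ang 0.43
t 44.7 tcp [ 0.2699 -0.529   0.2197] q [-1.216  0.36   1.538  0.002  1.243  0.356] F [ 0.6 -0.4 -0.1] w -0.0
[[ 1.    -0.002  0.002]
 [-0.002 -1.     0.001]
 [ 0.002 -0.001 -1.   ]]
54
[[ 0.461 -0.436  0.097]
 [ 0.461 -0.428  0.092]
 [ 0.459 -0.438  0.089]
 [ 0.459 -0.436  0.085]
 [ 0.457 -0.444  0.079]
 [ 0.454 -0.438  0.077]
 [ 0.457 -0.427  0.072]
 [ 0.448 -0.434  0.068]
 [ 0.455 -0.429  0.067]
 [ 0.449 -0.446  0.063]
 [ 0.447 -0.442  0.054]]
```

View pics/t11.png

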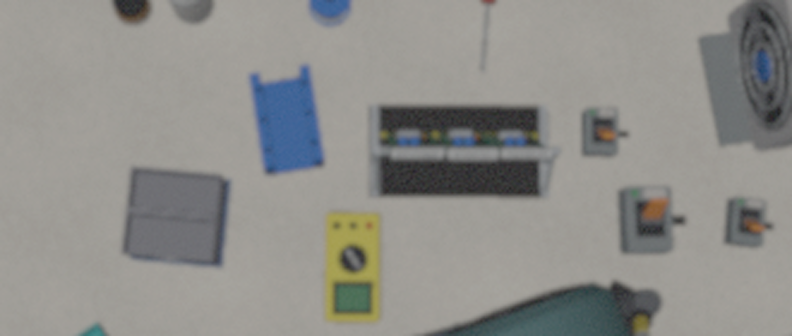

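The paddle at (655,205) now leans to +x. Its tip went from x=0.428 to 0.461, symmetric about the hinge at about 0.445. The boards and the stack haven't moved.

```bash
python3 -c "
from bench import manip
print(manip.sign_off())"
```

```text
the job is handed in; nothing more can be done
None
```

The job is finished and handed in at about 45 s of the 210 s allowed; the sign-off gave no verdict.

- **Boards:** All three were in the rack and now lean on the rail, component side to the front. They tilt about 20° (19.5–19.8° at release). By the arm's readings the lower edges are within about 1 mm of the target on the yellow line. The bars measured 0.4° in the last picture, the same as the rail.
- **Trays:** The three grey trays are stacked on the pad with their labels on the same side. The top one is about 1.8 mm from the pad's centre and within 0.5° of its angle. The first landed about 2 mm off in both x and y, so I shifted it before stacking the others. No tray was knocked aside.
- **Switch:** I threw the paddle on the largest box last, pushing until it stopped firmly at about 15 N. It now leans to +x, about as far as it leaned to −x before.

In the last picture the boards and stack had not moved, and I saw nothing else on the bench displaced. One mismatch remains: the camera read x about 1.6 mm higher than the arm, which is within the stated calibration. I placed the trays by comparing tray and pad in the same camera. I viewed 15 pictures, one over the budget of 14.

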